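# Sort turned specimens, dock the carrier and clamp it

## Robot

A 6-joint arm with a two-finger parallel gripper is mounted at the origin on the work surface. World frame = base frame: x ahead of the robot, y to its left, z up, the work surface at z = 0. Lengths are in mm, angles in rad, forces in N, time in s.
With the tool pointing down it reaches from about 350 to 975 mm from the base axis. Payload 7.1 kg.
Tool frame: the origin (TCP) lies at the very end of the fingers, on their centre line; the grasp point (between the pads) lies 19 mm behind it; z points along the fingers, y is the direction in which the jaws open and shut (so a half turn about z gives the same grasp; the last joint's range is limited). The gripper opens to 88 mm and grips with 3 to 60 N. Pads are 20 mm wide; open, the fingers measure 115 mm over their backs; the gripper's body (75 mm by 178 mm) begins 61 mm behind the grasp point.
Start: joints at [1.089, 0.423, 1.63, -0, 1.089, -0.019], TCP at [279.002, 559.252, 222.675] pointing down, gripper open.
Joint ranges: [-3, 3], [-0.9, 2.11], [0.09, 2.58], [-1.31, 4.45], [0.11, 2.69], [-2.54, 2.54]. Speed limits (rad/s): [2.39, 2.39, 3.01, 3.14, 3.14, 3.14].

## Interface

Orientations are given as a rotation vector (axis times angle).
In Python, from workcell import readout, imaging, close_job gives the robot as it stands.
- The arm moves only by the tool carry_out, never from a script. Its argument "rows" is a list of rows, each a list of 3 entries, a list of its own where there are three numbers: the shift along the tool's x, y, z in m, then the turn, a rotation vector about the tool's x, y, z in rad, then the closure, from 0 (fully open) to 1 (shut). In form: [[[dx, dy, dz], [wx, wy, wz], hand], ...]. A call has 1 to 12 rows; each row shifts and turns the commanded pose from where the row before left it, along the tool's axes as they then stand; what a row does not reach is not made up. A row lasts 1/12 s, in which the tool goes at most 41.7 mm and 7.16 degrees, less where a joint would pass 70% of its speed; a pose out of reach is approached as far as the arm can. A call with a gripper value outside its range is refused whole. The fingers move at their own pace and stop on an object; the grip force is fixed at half the most. Time passes only in rows, so rows that do not move let the fingers close. It gives the time, the measured TCP pose, the force and the opening at its end, in the units of the state.
- readout.get_obs(): the state, without advancing time (a new reading comes with each control period).
- imaging.get_image(name): name is "scene" or "top" or "wrist"; returns the picture (420x560x3 uint8, red, green, blue); there is no depth.
- imaging.camera_params(name): a dict with "fx", "fy", "cx", "cy" (pixels), "rvec" (rotation vector, rad) and "tvec" (3), from world to camera coordinates, as OpenCV has them; the wrist camera has in their place "T_tool_cam" (4x4, takes a point from camera to tool coordinates, whose origin is the TCP and whose axes are the flange's). Camera axes: x right, y down, z forward; pixel columns grow to the right and rows downward; lengths in mm; the calibration is good to about 2 mm. A picture is of the moment at which its call begins: read the wrist's pose just before it. camera_params takes no time and is no camera call.
- close_job(): hands the job in, once; it reports no verdict.
The state is a dict: "t": time; "qpos": joint angles; "qvel": joint speeds; "joint_torque": joint torques, N m; "ee_pos": TCP position; "orientation": TCP orientation; "ft_force": force on the tool from outside, world axes, zero at the start; "moment": the same for the moment, N m; "width": finger opening in mm.
Only numpy, scipy, OpenCV 4.12 (cv2) and the standard library are available. Lean on these libraries where they do the work, as an engineer would, in place of code of your own. Each camera call takes 0.05 s, during which the arm holds its last target.

## Task

Clear the rubber mat of its conductivity specimens: stand each sound one (plain flat-topped cylinder) upright on the floor of the white carrier tray, and put each reject (leftover stub on top, or upper half turned down to a neck) into the grey reject bin. When all are sorted, slide the loaded carrier along the bench, never lifting or tipping it, until the tray lies square inside the four corner marks of the clamping station; only then throw the clamp lever into the marked middle notch. Leave the other things on the bench alone.

Things in the scene. Friction and masses are not known exactly. Their poses are not given: they have to be found in the camera images.
- sound_1: Turned aluminium specimen, diameter 40 mm, 36 mm tall, about 0.11 kg, standing on the mat at the start; origin at the centre of its underside, z up along its axis. SOUND: a plain cylinder with a flat top. None if absent this time.
- sound_2: Turned aluminium specimen, diameter 40 mm, 36 mm tall, about 0.11 kg, standing on the mat at the start; origin at the centre of its underside, z up along its axis. SOUND: a plain cylinder with a flat top. None if absent this time.
- sound_3: Turned aluminium specimen, diameter 40 mm, 36 mm tall, about 0.11 kg, standing on the mat at the start; origin at the centre of its underside, z up along its axis. SOUND: a plain cylinder with a flat top. None if absent this time.
- sound_4: Turned aluminium specimen, diameter 40 mm, 36 mm tall, about 0.11 kg, standing on the mat at the start; origin at the centre of its underside, z up along its axis. SOUND: a plain cylinder with a flat top. None if absent this time.
- stub_1: Turned aluminium specimen, diameter 40 mm, 36 mm tall, about 0.11 kg, standing on the mat at the start; origin at the centre of its underside, z up along its axis. REJECT: a leftover parting stub, 12 mm in diameter and 11 mm tall, sticks up from the middle of its top (47 mm tall over all). None if absent this time.
- stub_2: Turned aluminium specimen, diameter 40 mm, 36 mm tall, about 0.11 kg, standing on the mat at the start; origin at the centre of its underside, z up along its axis. REJECT: a leftover parting stub, 12 mm in diameter and 11 mm tall, sticks up from the middle of its top (47 mm tall over all). None if absent this time.
- neck_1: Turned aluminium specimen, 36 mm tall, about 0.11 kg, standing on the mat at the start; origin at the centre of its underside, z up along its axis. REJECT: a stepped cylinder, its lower 18 mm is 40 mm in diameter, its upper 18 mm is turned down to a neck 25 mm in diameter. None if absent this time.
- mat: Fixed dark rubber mat, 200 x 220 mm (its x, y), 3 mm thick, on which the specimens wait; they stand in up to seven places 75 mm apart. Origin at the centre of its underside.
- bin: Fixed grey open-topped reject bin beside the mat, 170 x 140 mm outside (its x, y), 60 mm tall, walls and floor 5 mm thick. Origin at the centre of its underside.
- carrier: Loose white tray, 0.45 kg, 116 x 150 mm (its x, y), 16 tall, walls and floor 5 mm; slides on the bench. A 4 mm lip on its -x side carries an upright steel push plate: 8 mm thick (x), 50 wide (y), top 36 above the bench, centred at x = -88; 26 mm clear between plate and wall. Holds four specimens two by two (x +-26, y +-35). Origin: centre of the tray's underside, lip not counted.
- station: Fixed clamping station: four inlaid aluminium corner marks on the bench outline a place 136 x 170 mm (its x, y), 10 mm wider than the carrier tray all round; at its +y side stands a grey lever post 50 x 50 mm. Origin: centre of the outline, on the bench. Heights: post and quadrant plate to 49 mm, lever bar 59, knob 97.
- spot (a point): Centre of the corner-mark outline, on the bench (station origin).
- clamp_lever (a joint): Clamp lever, turning level about a vertical axis; value in rad, grows counterclockwise seen from above, range 0 to 1.5; it starts between 0 and 0.3. Stiff: about 0.15 N m of friction, it stays where it is left (no spring). Quadrant notches lie at 0.15, 0.75 and 1.35; the middle one, 0.75, is the marked notch.
- lever_knob (a point): Black upright cylindrical knob at the lever's end, diameter 22 mm, from 55 to 97 mm above the bench, 90 mm from the pivot; the point lies on its axis 75 mm above the bench. The lever bar, 8 mm thick, is under it at 51 to 59 mm.
- lever_pivot (a point): Point on the lever's vertical axis, 75 mm above the bench.
- notch_mark (a point): Where lever_knob is when the lever stands in the marked notch: the middle of the three, which has the steel index tongue with a diamond end pointing out from the quadrant below the lever.
- paste_jar: Small jar, 44 mm across, 45 mm tall; not part of the job, leave it alone. Origin at its underside.
- beaker: Glass beaker, 66 mm across, 80 mm tall; not part of the job, leave it alone. Origin at its underside.
- driver: Screwdriver lying on the bench; not part of the job, leave it alone. Origin at its underside.
- spacer: Steel ring, 50 mm across, 12 mm tall; not part of the job, leave it alone. Origin at its underside.
- gauge_block: Steel block 50 x 30 x 20 mm; not part of the job, leave it alone. Origin at its underside.
- wash_bottle: White bottle, 60 mm across, 160 mm tall; not part of the job, leave it alone. Origin at its underside.

How it is judged (in metres and radians):
On the way, in this order (a step that is already met when the one before it is completed fails the run):
1. every sound specimen stands in the carrier and every reject is in the bin (x of sound_1 in the frame of carrier between -0.042 and 0.042 m and y of sound_1 in the frame of carrier between -0.058 and 0.058 m and z of each of sound_1, sound_2, sound_3, sound_4 in the frame of carrier below 0.01 m and angle between each of sound_1, sound_2, sound_3, sound_4's own z axis and vertical below 0.15 rad and x of sound_2 in the frame of carrier between -0.042 and 0.042 m and y of sound_2 in the frame of carrier between -0.058 and 0.058 m and x of sound_3 in the frame of carrier between -0.042 and 0.042 m and y of sound_3 in the frame of carrier between -0.058 and 0.058 m and x of sound_4 in the frame of carrier between -0.042 and 0.042 m and y of sound_4 in the frame of carrier between -0.058 and 0.058 m and x of stub_1 in the frame of bin between -0.082 and 0.082 m and y of stub_1 in the frame of bin between -0.067 and 0.067 m and z of each of stub_1, stub_2, neck_1 in the frame of bin below 0.058 m and x of stub_2 in the frame of bin between -0.082 and 0.082 m and y of stub_2 in the frame of bin between -0.067 and 0.067 m and x of neck_1 in the frame of bin between -0.082 and 0.082 m and y of neck_1 in the frame of bin between -0.067 and 0.067 m), for 0.2 s.
2. the loaded carrier lies square inside the corner marks (all of step 1 and horizontal distance between carrier and spot below 0.015 m and angle between the x axis of carrier and the x axis of station, either way round below 0.17 rad), for 0.2 s.
3. the lever is in the marked notch, the carrier still in place (value of joint clamp_lever between 0.67 and 0.83 rad and horizontal distance between carrier and spot below 0.015 m and angle between the x axis of carrier and the x axis of station, either way round below 0.17 rad), for 0.2 s.
At the end, for the whole second after the job is handed in: Sound specimens stand upright (0.15 rad) on the carrier's floor, rejects are in the bin, the tray's centre is within 15 mm of the spot and square within 0.17 rad, the lever is within 0.08 rad of the marked notch (0.75), the carrier is flat and all is at rest (all of step 1 and all of step 3 and angle between carrier's own z axis and vertical below 0.05 rad and linear speed of each of sound_1, sound_2, sound_3, sound_4, stub_1, stub_2, neck_1, carrier below 0.02 m/s and velocity of joint clamp_lever between -0.05 and 0.05 rad/s); the robot touches nothing.
It fails at once if the carrier is lifted or tipped (height (world z) of carrier above 0.02 m or angle between carrier's own z axis and vertical above 0.2 rad).
It fails at once if something that is not part of the job is moved more than 30 mm (distance of any of paste_jar, beaker, driver, spacer, gauge_block, wash_bottle from where it was at the start of the episode above 0.03 m).
Of sound_1, sound_2, sound_3, sound_4 only 3 to 4 are there at a start; the rules pass over those that are not, and their reading is None.
Of stub_1, stub_2, neck_1 only 2 to 3 are there at a start; the rules pass over those that are not, and their reading is None.
At some moment in a run one of sound_1, sound_2, sound_3, sound_4, stub_1, stub_2, neck_1, carrier may be knocked a few centimetres aside while the robot is not near it.
It also fails if it takes over 210 s, if anything falls off the work surface, if the arm or the gripper's body presses on something with over 40 N, if the wrist force passes 120 N, or if a joint passes its speed limit or range.

## Working session

There is one attempt and no reset: what is moved stays moved. The work goes in short steps, Python scripts to look and compute and a tool call to move; the robot and the scene stay as the last step left them, time stands still between calls to the robot, and variables do not carry over. Pictures are saved under pics/ and viewed, and the job is handed in when it is done.

Besides the shell and the picture viewer there is one more tool, called after "Request:" by a JSON object that holds its "api" and its "payload", one argument or row to a line. carry_out: Moves the arm, as the interface text tells. Its arguments: {"type":"object","properties":{"rows":{"type":"array","items":{"type":"array"}}},"required":["rows"]}

```bash
mkdir -p pics; ls
cat > h.py <<'E'
import numpy as np,cv2
from workcell import readout,imaging
from scipy.spatial.transform import Rotation as R
def cam(n):
    p=imaging.camera_params(n)
    K=np.array([[p['fx'],0,p['cx']],[0,p['fy'],p['cy']],[0,0,1.]])
    if 'T_tool_cam' in p:
        o=readout.get_obs();T=np.array(p['T_tool_cam'])
        Rt=R.from_rotvec(o['orientation']).as_matrix()
        C=Rt@T[:3,3]+np.array(o['ee_pos']);Rc=Rt@T[:3,:3]
    else:
        Rw=R.from_rotvec(np.ravel(p['rvec'])).as_matrix();Rc=Rw.T;C=-Rc@np.ravel(p['tvec'])
    return K,Rc,C
def ray(c,u,v,z):
    K,Rc,C=c;d=Rc@np.linalg.inv(K)@np.array([u,v,1.]);return C+d*(z-C[2])/d[2]
def proj(c,P):
    K,Rc,C=c;q=K@(Rc.T@(np.array(P,float)-C));return q[:2]/q[2]
def snap(n,f,s=1):
    c=cam(n);im=imaging.get_image(n);b=cv2.cvtColor(im,cv2.COLOR_RGB2BGR)
    cv2.imwrite('pics/'+f,b);return c,b
E
python3 - <<'E'
from h import *
for n in('top','scene','wrist'):
    c,b=snap(n,n+'0.png');print(n,c[0][0,0],c[2],c[1][:,2])
print(readout.get_obs())
E
```

```text
pics
top 397.01893658980646 [ 373.50392229  -58.98636086 1306.70673046] [ 0.10880688  0.01093886 -0.99400272]
scene 390.69218334752674 [1269.55502884 -201.76300629  788.28381434] [-0.70936042  0.13194173 -0.69238658]
wrist 368.9793876962086 [207.60442331 595.20618796 382.63803987] [ 0.26128533 -0.13128797 -0.95629151]
{'t': 0.15, 'qpos': array([ 1.08904603e+00,  4.23671206e-01,  1.63041443e+00,  9.46726917e-06,
        1.08859974e+00, -1.89464805e-02]), 'qvel': array([-8.15738182e-04, -3.28521304e-03, -2.75319007e-03, -4.94335064e-04,
       -1.65185071e-03, -1.25245405e-06]), 'joint_torque': array([-1.09338721e-04, -5.44984782e+01, -2.73917735e+01,  6.43805251e-02,
        2.04263558e-02, -7.82790835e-05]), 'ee_pos': array([278.80634456, 558.94534086, 222.11588712]), 'orientation': array([-7.20442715e-01, -3.05758271e+00,  1.65952710e-03]), 'ft_force': array([ 0.31028694, -0.036195  , -0.52753805]), 'moment': array([-0.02737138, -0.01213419, -0.02031199]), 'width': 87.8805266138129}
```

View pics/top0.png

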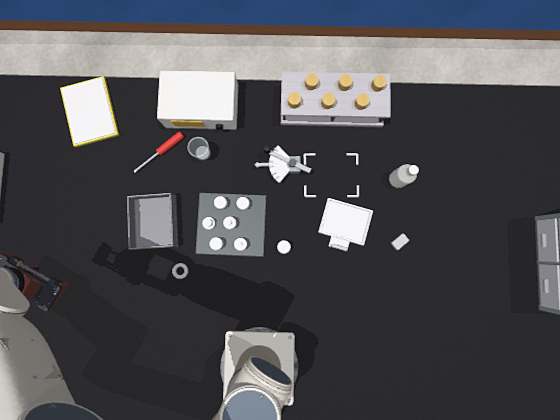

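View pics/scene0.png

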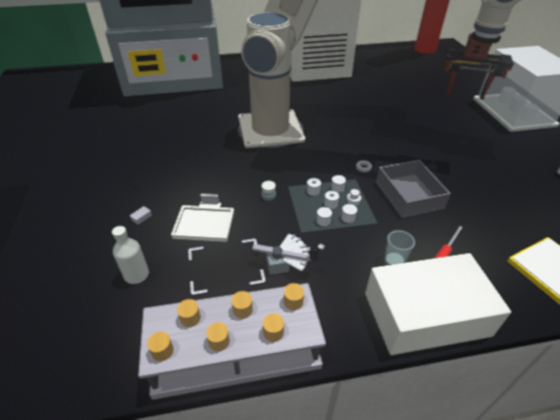

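View pics/wrist0.png

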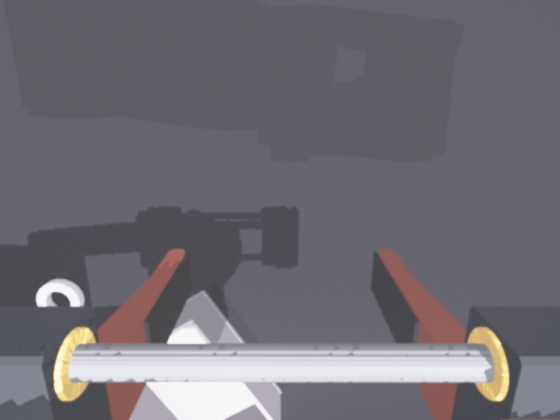

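The top view shows six specimens on the mat near (220,225), the bin at (152,221), the carrier at (345,222) with its plate towards the robot (340,243), the marks at (331,175), and the lever post at (285,162). I'll enlarge the crops to see more.

Run:
```python
import cv2
t=cv2.imread('pics/top0.png');s=cv2.imread('pics/scene0.png')
cv2.imwrite('pics/t1.png',cv2.resize(t[180:265,190:300],None,fx=7,fy=7,interpolation=2))
cv2.imwrite('pics/t2.png',cv2.resize(t[135:260,245:375],None,fx=4.7,fy=4.7,interpolation=2))
cv2.imwrite('pics/s1.png',cv2.resize(s[165:240,250:380],None,fx=6,fy=6,interpolation=2))
cv2.imwrite('pics/s2.png',cv2.resize(s[185:305,165:335],None,fx=4.5,fy=4.5,interpolation=2))
```

```text
(no output)
```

View pics/t1.png

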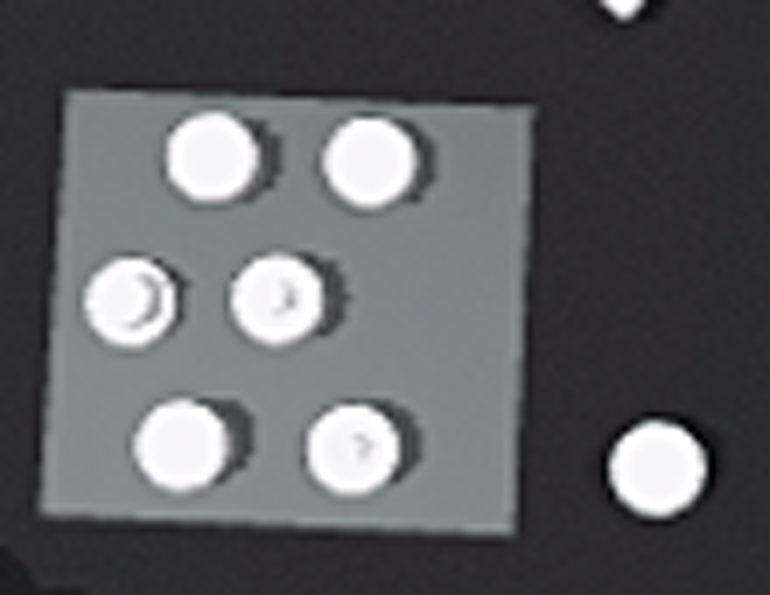

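View pics/t2.png

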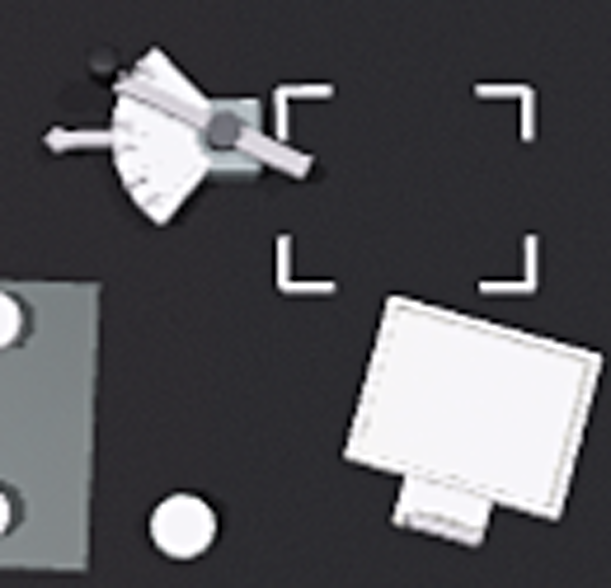

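View pics/s1.png

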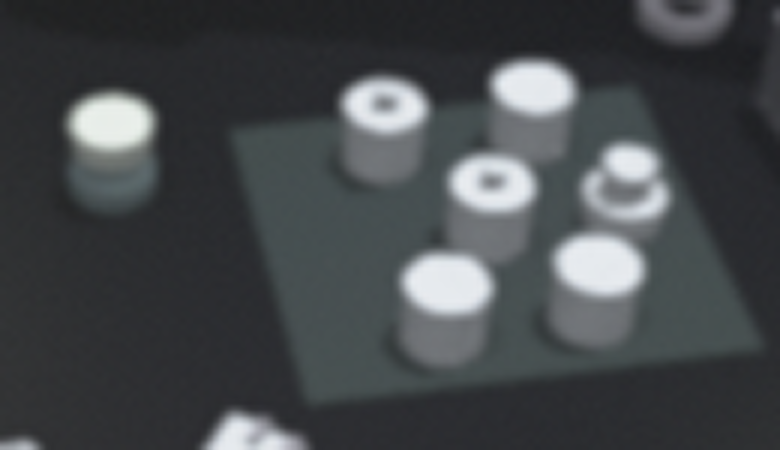

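View pics/s2.png

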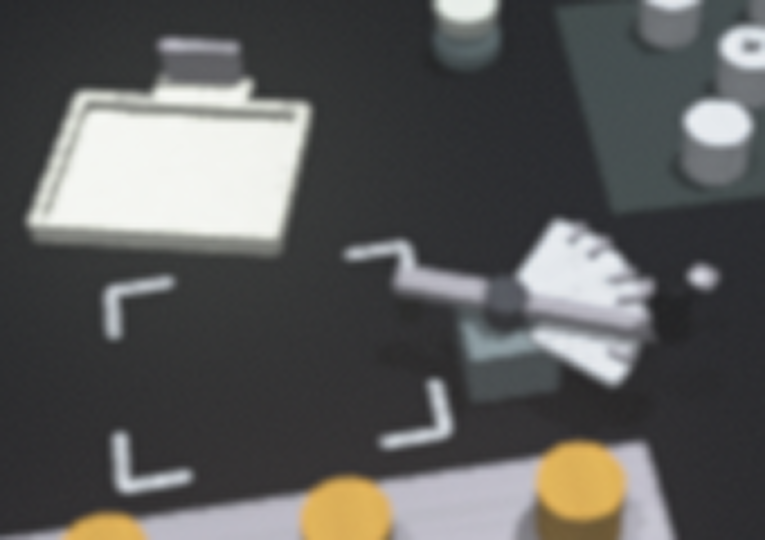

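Three specimens are plain: (220,202), (243,202) and (216,243) in the top image. Two carry stubs, (229,222) and (240,244), and the neck one is at (208,223). The lever points upper-left and the index tongue points left (+y). Next I measure positions.

```bash
cat >> h.py <<'E'
def blobs(c,b,z,thr=200,amin=30,amax=400,roi=(180,265,190,300)):
    r0,r1,c0,c1=roi;g=b[r0:r1,c0:c1].min(2)
    m=(g>thr).astype('uint8')
    n,l,s,ce=cv2.connectedComponentsWithStats(m)
    out=[]
    for i in range(1,n):
        if amin<s[i,4]<amax:
            u,v=ce[i]+[c0,r0];P=ray(c,u,v,z);out.append((round(u,1),round(v,1),int(s[i,4]),P[:2].round(1)))
    return out
E
python3 - <<'E'
from h import *
b=cv2.imread('pics/top0.png');c=cam('top')
for o in blobs(c,b,39): print(o)
# corner marks
m=(b[:,:].min(2)>120).astype('uint8')
r=m[145:205,298:365];n,l,s,ce=cv2.connectedComponentsWithStats(r)
for i in range(1,n): print('mark',s[i]+np.array([298,145,0,0,0]),ray(c,*(ce[i]+[298,145]),0)[:2].round(1))
ys,xs=np.nonzero(r);pts=np.array([ray(c,x+298,y+145,0)[:2] for x,y in zip(xs,ys) ],np.float32)
print('all marks rect',cv2.minAreaRect(pts))
# carrier
mm=(b.min(2)>150).astype('uint8')[190:255,310:385]
cs,_=cv2.findContours(mm,cv2.RETR_EXTERNAL,cv2.CHAIN_APPROX_NONE)
k=max(cs,key=cv2.contourArea)[:,0,:]+[310,190]
k0=k[k[:,1]<=300]
for z in(16,):
    p=np.array([ray(c,x,y,z)[:2] for x,y in k],np.float32);print('carrier incl lip',cv2.minAreaRect(p))
e=cv2.approxPolyDP((k).astype(np.int32),2.5,True)[:,0]
for q in e: print(q,ray(c,*q,16)[:2].round(1))
# bin & mat
hs=cv2.cvtColor(b,cv2.COLOR_BGR2HSV)
for (u,v) in [(127,195),(176,193),(179,247),(129,249)]: print('bin',ray(c,u,v,60)[:2].round(1))
for (u,v) in [(199,193),(266,195),(264,256),(196,254)]: print('mat',ray(c,u,v,3)[:2].round(1))
for o in [(285,162)]: print('pivot?',ray(c,*o,59)[:2])
E
```

```text
(np.float64(219.8), np.float64(201.8), 119, array([517.3, 139.2]))
(np.float64(242.5), np.float64(202.5), 118, array([516.8,  66.1]))
(np.float64(207.9), np.float64(222.5), 109, array([449.6, 174.6]))
(np.float64(229.1), np.float64(222.2), 119, array([452.2, 106.5]))
(np.float64(215.5), np.float64(243.1), 125, array([384.7, 147.5]))
(np.float64(239.9), np.float64(243.6), 125, array([385.1,  69.7]))
(np.float64(283.4), np.float64(246.4), 123, array([379.7, -69. ]))
mark [298 153  18  20 146] [ 661.7 -133. ]
mark [346 153  13  12  62] [ 685.6 -298.5]
mark [304 185  12  12  52] [ 561.4 -143.5]
mark [347 185  12  12  44] [ 562.8 -301.6]
mark [326 198  26   7 106] [ 530.6 -237.7]
all marks rect ((609.2818603515625, -213.15377807617188), (172.20529174804688, 201.27490234375), 1.352816104888916)
carrier incl lip ((450.9430236816406, -264.0306701660156), (153.13497924804688, 152.05307006835938), 75.26638793945312)
[328 198] [ 541.1 -211.2]
[318 231] [ 432.4 -180.1]
[331 236] [ 417.3 -222.4]
[329 246] [ 384.9 -216.2]
[346 250] [ 373.5 -271.2]
[350 241] [ 402.7 -283.9]
[363 244] [ 394.1 -325.8]
[372 210] [ 505.2 -354.9]
bin [529.3 431.9]
bin [539.5 276.3]
bin [369.4 257.8]
bin [359.2 414.2]
mat [549.  215.1]
mat [547.8  -7.5]
mat [347.2  -6.7]
mat [347.9 215.5]
pivot? [648.20584537 -67.41985469]
```

```bash
cat >> h.py <<'E'
def st():
    o=readout.get_obs();Rt=R.from_rotvec(o['orientation']).as_matrix()
    return o,Rt
def plan(x,y,z,jaw=None):
    "jaw: world angle of jaw axis (mod pi). prints turn about tool z, then shift in tool axes after the turn"
    o,Rt=st();p=np.array(o['ee_pos'])
    cur=np.arctan2(Rt[1,1],Rt[0,1]);th=0.
    if jaw is not None:
        d=(jaw-cur+np.pi/2)%np.pi-np.pi/2; th=-d
        th_alt=th-np.sign(th)*np.pi
        print('turn',round(th,3),'or',round(th_alt,3),'rows',np.ceil(abs(th)/.124))
    R2=Rt@R.from_rotvec([0,0,th]).as_matrix()
    s=R2.T@(np.array([x,y,z])-p)
    print('t',round(o['t'],2),'pos',p.round(1),'jaw',round(cur,3),'q6',round(o['qpos'][5],2),'tilt',(Rt[:,2]).round(3)[:2],'shift mm',s.round(1),'xy rows',np.ceil(np.linalg.norm(s[:2])/40),'w',round(o['width'],1))
E
python3 - <<'E'
from h import *
c=cam('top')
print(ray(c,331.4,175.4,0));
for q in [(303.5,153.7),(359.3,153.7),(304.1,197.1),(358.8,197.1)]: print(ray(c,*q,0)[:2])
plan(517,66,150,0)
E
```

```text
[ 619.40381227 -223.53533549    0.        ]
[ 691.02787626 -129.2269808 ]
[ 695.44515943 -316.15770562]
[ 544.23634067 -133.90607328]
[ 548.68151204 -314.94990501]
turn 1.108 or -2.034 rows 9.0
t 0.15 pos [278.8 558.9 222.1] jaw 1.108 q6 -0.02 tilt [-0.001 -0.001] shift mm [-492.9  238.2   72.5] xy rows 14.0 w 87.9
```

Request:
{"api": "carry_out", "payload": {
  "rows": [
    [[0, 0, 0], [0, 0, 0.123], 0.25],
    [[0, 0, 0], [0, 0, 0.123], 0.25],
    [[0, 0, 0], [0, 0, 0.123], 0.25],
    [[0, 0, 0], [0, 0, 0.123], 0.25],
    [[0, 0, 0], [0, 0, 0.123], 0.25],
    [[0, 0, 0], [0, 0, 0.123], 0.25],
    [[0, 0, 0], [0, 0, 0.123], 0.25],
    [[0, 0, 0], [0, 0, 0.123], 0.25],
    [[0, 0, 0], [0, 0, 0.123], 0.25]
  ]
}}

```text
t: 0.9
ee_pos: [278.9, 559.1, 222.4]
orientation: [2.227, 2.216, -0.001]
ft_force: [-0.2, -0.5, -0.9]
width: 65.8
```

Request:
{"api": "carry_out", "payload": {
  "rows": [
    [[-0.037, 0.018, 0], [0, 0, 0], 0.25],
    [[-0.037, 0.018, 0], [0, 0, 0], 0.25],
    [[-0.037, 0.018, 0], [0, 0, 0], 0.25],
    [[-0.037, 0.018, 0], [0, 0, 0], 0.25],
    [[-0.037, 0.018, 0], [0, 0, 0], 0.25],
    [[-0.037, 0.018, 0], [0, 0, 0], 0.25],
    [[-0.037, 0.018, 0], [0, 0, 0], 0.25],
    [[-0.037, 0.018, 0], [0, 0, 0], 0.25],
    [[-0.037, 0.018, 0], [0, 0, 0], 0.25],
    [[-0.037, 0.018, 0], [0, 0, 0], 0.25],
    [[-0.037, 0.018, 0], [0, 0, 0], 0.25],
    [[-0.037, 0.018, 0], [0, 0, 0], 0.25]
  ]
}}

```text
t: 1.9
ee_pos: [495.9, 113.4, 222.7]
orientation: [2.22, 2.222, 0.0]
ft_force: [0.9, 0.9, 0.4]
width: 65.9
```

Run:
```python
from h import *
plan(517,66,150,0)
c,b=snap('wrist','w1.png')
print(c[2],c[1][:,2])
for P in [(517,66,39),(517,139,39),(452,107,39),(385,70,39),(385,147,39)]: print(proj(c,P))
```

```text
turn 0.001 or -3.141 rows 1.0
t 1.9 pos [495.9 113.4 222.7] jaw 0.001 q6 0.2 tilt [0. 0.] shift mm [-47.5  21.1  72.7] xy rows 2.0 w 65.9
[496.77848306 194.35423965 383.38760619] [-1.62143347e-05 -2.92691208e-01 -9.56207016e-01]
[301.43274228 230.98538018]
[302.84690596 157.80722448]
[234.62260831 190.82561604]
[168.32427564 226.91218204]
[161.08432353 148.9305677 ]
```

View pics/w1.png

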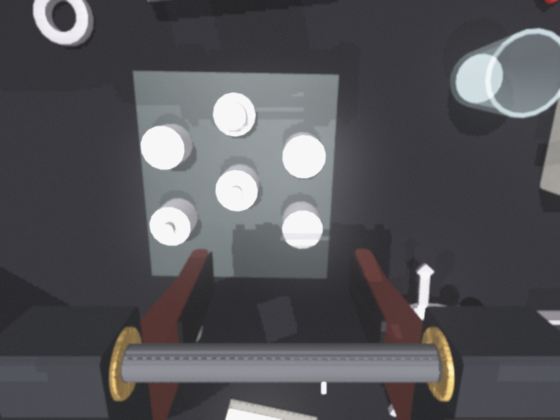

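The wrist view agrees with the top view within a few mm: plain tops at (302,228), (304,156) and (165,147), stubs at (237,189) and (170,226), neck at (234,113). I refine the positions from it.

Run:
```python
from h import *
c=cam('wrist')
for q in [(302,228),(304,156),(165,147),(237,189),(171,226),(235,113)]: print(q,ray(c,*q,39)[:2].round(1))
plan(516,68,150,0)
plan(516,68,17,0)
```

```text
(302, 228) [520.9  63.3]
(304, 156) [521.6 134.9]
(165, 147) [392.4 143.4]
(237, 189) [457.8 103.2]
(171, 226) [391.1  65.6]
(235, 113) [458.5 174. ]
turn -0.002 or 3.14 rows 1.0
t 1.95 pos [498.9 108.2 222.9] jaw -0.002 q6 0.2 tilt [ 0.002 -0.002] shift mm [-40.   16.9  73. ] xy rows 2.0 w 65.9
turn -0.002 or 3.14 rows 1.0
t 1.95 pos [498.9 108.2 222.9] jaw -0.002 q6 0.2 tilt [ 0.002 -0.002] shift mm [-39.7  16.6 206. ] xy rows 2.0 w 65.9
```

Request:
{"api": "carry_out", "payload": {
  "rows": [
    [[-0.023, 0.01, 0.03], [0, 0, 0], 0.25],
    [[-0.022, 0.01, 0.03], [0, 0, 0], 0.25],
    [[0, 0, 0.03], [0, 0, 0], 0.25],
    [[0, 0, 0.03], [0, 0, 0], 0.25],
    [[0, 0, 0], [0, 0, 0], 0.25],
    [[0, 0, 0], [0, 0, 0], 0.25]
  ]
}}

```text
t: 2.45
ee_pos: [514.2, 70.3, 101.6]
orientation: [-2.219, -2.221, 0.005]
ft_force: [0.2, -0.0, 0.5]
width: 65.8
```

Run:
```python
from h import *
plan(517.5,67.5,16,0)
```

```text
turn 0.001 or -3.141 rows 1.0
t 2.45 pos [514.2  70.3 101.6] jaw 0.001 q6 0.11 tilt [-0.004 -0.   ] shift mm [-2.8  3.6 85.6] xy rows 1.0 w 65.8
```

Request:
{"api": "carry_out", "payload": {
  "rows": [
    [[-0.003, 0.003, 0.03], [0, 0, 0], 0.25],
    [[0, 0, 0.03], [0, 0, 0], 0.25],
    [[0, 0, 0.015], [0, 0, 0], 0.25],
    [[0, 0, 0.0105], [0, 0, 0], 0.25],
    [[0, 0, 0], [0, 0, 0], 0.7],
    [[0, 0, 0], [0, 0, 0], 0.7],
    [[0, 0, 0], [0, 0, 0], 0.7],
    [[0, 0, 0], [0, 0, 0], 0.7],
    [[0, 0, 0], [0, 0, 0], 0.7]
  ]
}}

```text
t: 3.2
ee_pos: [519.2, 67.7, 18.5]
orientation: [2.219, 2.222, 0.002]
ft_force: [-1.1, 0.5, 7.8]
width: 39.3
```

Run:
```python
from h import *
plan(517.5,67.5,16,0)
```

```text
turn 0.001 or -3.14 rows 1.0
t 3.2 pos [519.2  67.7  18.5] jaw 0.001 q6 0.11 tilt [0.002 0.   ] shift mm [-0.2 -1.7  2.5] xy rows 1.0 w 39.3
```

Request:
{"api": "carry_out", "payload": {
  "rows": [
    [[0, 0, -0.02], [0, 0, 0], 0.7],
    [[0, 0, -0.035], [0, 0, 0], 0.7],
    [[0, 0, -0.04], [0, 0, 0], 0.7],
    [[0, 0, -0.025], [0, 0, 0], 0.7],
    [[0, 0, 0], [0, 0, 0], 0.7],
    [[0, 0, 0], [0, 0, 0], 0.7]
  ]
}}

```text
t: 3.7
ee_pos: [519.6, 67.6, 139.0]
orientation: [2.218, 2.221, 0.005]
ft_force: [-0.2, -0.3, -1.2]
width: 39.4
```

Run:
```python
from h import *
plan(502,-241,60,1.314)
c,b=snap('top','t3.png')
for o in blobs(c,b,39): print(o)
cv2.imwrite('pics/t3.png',cv2.resize(b[135:300,110:390],None,fx=2.8,fy=2.8,interpolation=2))
```

```text
turn -1.313 or 1.829 rows 11.0
t 3.7 pos [519.6  67.6 139. ] jaw 0.001 q6 0.11 tilt [0.004 0.   ] shift mm [ -61.  -303.1   78.8] xy rows 8.0 w 39.4
(np.float64(220.4), np.float64(182.3), 187, array([580.8, 139.7]))
(np.float64(247.8), np.float64(218.3), 42, array([466.4,  47.1]))
(np.float64(191.9), np.float64(220.8), 36, array([453.8, 226.2]))
```

View pics/t3.png

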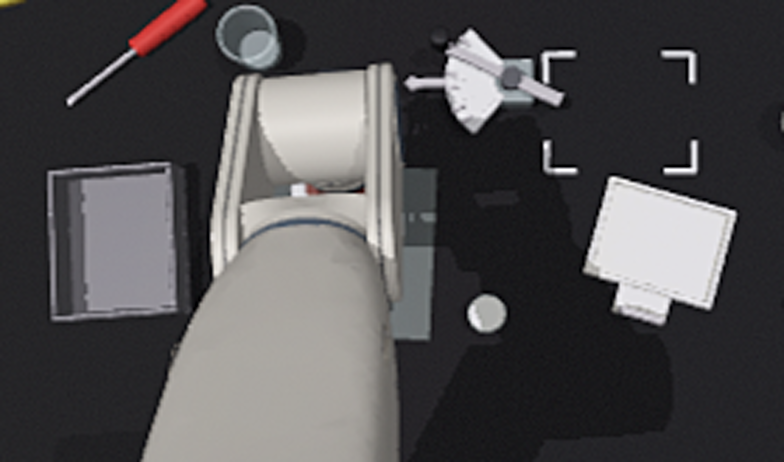

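The specimen is held at 39.4 mm. The carrier hasn't moved, and the other objects look the same. I turn and go to the tray.

Request:
{"api": "carry_out", "payload": {
  "rows": [
    [[0, 0, 0], [0, 0, -0.12], 0.7],
    [[0, 0, 0], [0, 0, -0.12], 0.7],
    [[0, 0, 0], [0, 0, -0.12], 0.7],
    [[0, 0, 0], [0, 0, -0.12], 0.7],
    [[0, 0, 0], [0, 0, -0.12], 0.7],
    [[0, 0, 0], [0, 0, -0.12], 0.7],
    [[0, 0, 0], [0, 0, -0.12], 0.7],
    [[0, 0, 0], [0, 0, -0.12], 0.7],
    [[0, 0, 0], [0, 0, -0.12], 0.7],
    [[0, 0, 0], [0, 0, -0.12], 0.7],
    [[0, 0, 0], [0, 0, -0.113], 0.7]
  ]
}}

```text
t: 4.67
ee_pos: [517.0, 67.3, 135.1]
orientation: [-0.392, -3.113, 0.001]
ft_force: [-0.4, -0.2, -1.4]
width: 39.6
```

Request:
{"api": "carry_out", "payload": {
  "rows": [
    [[-0.007, -0.034, 0], [0, 0, 0], 0.7],
    [[-0.007, -0.034, 0], [0, 0, 0], 0.7],
    [[-0.007, -0.034, 0], [0, 0, 0], 0.7],
    [[-0.007, -0.034, 0], [0, 0, 0], 0.7],
    [[-0.007, -0.034, 0], [0, 0, 0], 0.7],
    [[-0.007, -0.034, 0], [0, 0, 0], 0.7],
    [[-0.007, -0.034, 0], [0, 0, 0], 0.7],
    [[-0.007, -0.034, 0], [0, 0, 0], 0.7],
    [[-0.005, -0.031, 0], [0, 0, 0], 0.7],
    [[0, 0, 0], [0, 0, 0], 0.7],
    [[0, 0, 0], [0, 0, 0], 0.7],
    [[0, 0, 0], [0, 0, 0], 0.7]
  ]
}}

```text
t: 5.67
ee_pos: [499.4, -240.3, 135.5]
orientation: [-0.403, -3.113, -0.002]
ft_force: [0.3, 0.1, -1.0]
width: 39.4
```

Run:
```python
from h import *
plan(502,-241,60,1.314)
c,b=snap('wrist','w2.png')
```

```text
turn -0.001 or 3.141 rows 1.0
t 5.67 pos [ 499.4 -240.3  135.5] jaw 1.313 q6 -1.78 tilt [-0.003  0.002] shift mm [-3.  -0.1 75.5] xy rows 1.0 w 39.4
```

View pics/w2.png

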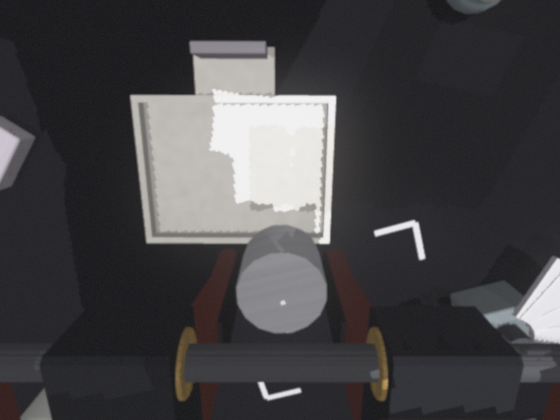

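The wrist view shows the tray rim corners at (131,96), (336,96), (330,243) and (147,243), with the push plate at (229,47) and the held specimen at (282,290).

Run:
```python
from h import *
K,Rc,C=cam('wrist')
c=(K,Rc,C)
P=[ray(c,*q,16)[:2] for q in [(131,96),(336,96),(330,243),(147,243)]]
print(np.array(P).round(1),np.mean(P,0))
print('sizes',[np.linalg.norm(P[i]-P[i-1]).round(1) for i in range(4)])
yx=(P[0]-P[1]+P[3]-P[2]);print('y axis ang',np.arctan2(-yx[1],-yx[0])-np.pi/2)
for q in [(190,47),(267,47)]:print(ray(c,*q,36))
plan(502,-241,60,1.314)
```

```text
[[ 394.7 -324.6]
 [ 432.3 -180.3]
 [ 543.6 -209.3]
 [ 505.7 -354.1]] [ 469.07420512 -267.04898972]
sizes [np.float64(114.9), np.float64(149.1), np.float64(115.0), np.float64(149.6)]
y axis ang -0.25556288902025215
[ 377.74114472 -268.70547263   36.        ]
[ 390.40504176 -220.15990641   36.        ]
turn 0.0 or -3.141 rows 1.0
t 5.72 pos [ 499.6 -239.8  135.9] jaw 1.314 q6 -1.78 tilt [-0.002  0.001] shift mm [-2.8 -0.6 75.8] xy rows 1.0 w 39.6
```

Request:
{"api": "carry_out", "payload": {
  "rows": [
    [[-0.0035, -0.001, 0.035], [0, 0, 0], 0.7],
    [[0, 0, 0.035], [0, 0, 0], 0.7],
    [[0, 0, 0.025], [0, 0, 0], 0.7],
    [[0, 0, 0.012], [0, 0, 0], 0.7],
    [[0, 0, 0.005], [0, 0, 0], 0.7],
    [[0, 0, 0], [0, 0, 0], 0.7],
    [[0, 0, 0], [0, 0, 0], 0.7]
  ]
}}

```text
t: 6.3
ee_pos: [504.4, -242.8, 26.0]
orientation: [0.401, 3.115, -0.001]
ft_force: [-0.4, -0.5, -0.9]
width: 39.0
```

Run:
```python
from h import *
plan(503,-240,21,1.314)
```

```text
turn 0.001 or -3.141 rows 1.0
t 6.3 pos [ 504.4 -242.8   26. ] jaw 1.315 q6 -1.78 tilt [ 0.001 -0.   ] shift mm [2.1 2.3 5. ] xy rows 1.0 w 39.0
```

Request:
{"api": "carry_out", "payload": {
  "rows": [
    [[0.001, 0.002, 0.002], [0, 0, 0], 0.7],
    [[0, 0, 0.002], [0, 0, 0], 0.7],
    [[0, 0, 0.001], [0, 0, 0], 0.7],
    [[0, 0, 0], [0, 0, 0], 0.7],
    [[0, 0, 0], [0, 0, 0], 0.7]
  ]
}}

```text
t: 6.72
ee_pos: [503.4, -240.9, 20.6]
orientation: [0.402, 3.115, -0.0]
ft_force: [-0.4, 0.9, 0.5]
width: 39.7
```

Release with a small opening, then lift.

Request:
{"api": "carry_out", "payload": {
  "rows": [
    [[0, 0, 0], [0, 0, 0], 0.36],
    [[0, 0, 0], [0, 0, 0], 0.36],
    [[0, 0, 0], [0, 0, 0], 0.36],
    [[0, 0, -0.015], [0, 0, 0], 0.36],
    [[0, 0, -0.035], [0, 0, 0], 0.36],
    [[0, 0, -0.04], [0, 0, 0], 0.3],
    [[0, 0, -0.04], [0, 0, 0], 0.25],
    [[0, 0, 0], [0, 0, 0], 0.25],
    [[0, 0, 0], [0, 0, 0], 0.25]
  ]
}}

```text
t: 7.47
ee_pos: [504.8, -241.6, 152.7]
orientation: [0.402, 3.111, -0.003]
ft_force: [-0.5, 0.2, -1.0]
width: 66.1
```

Run:
```python
from h import *
c,b=snap('top','t4.png')
for o in blobs(c,b,39): print(o)
cv2.imwrite('pics/t4.png',cv2.resize(b[135:300,110:390],None,fx=2.8,fy=2.8,interpolation=2))
plan(518,139.5,120,0)
```

```text
(np.float64(219.6), np.float64(201.9), 111, array([516.8, 139.9]))
(np.float64(207.7), np.float64(222.7), 94, array([449. , 175.3]))
(np.float64(229.1), np.float64(222.3), 110, array([451.9, 106.6]))
(np.float64(215.5), np.float64(243.3), 115, array([384.1, 147.5]))
(np.float64(239.8), np.float64(243.7), 115, array([384.7,  69.9]))
(np.float64(283.4), np.float64(246.4), 115, array([379.8, -68.7]))
turn 1.314 or -1.828 rows 11.0
t 7.52 pos [ 503.4 -240.9  150.8] jaw 1.314 q6 -1.78 tilt [ 0.002 -0.001] shift mm [380.4  14.5  30.5] xy rows 10.0 w 65.9
```

View pics/t4.png

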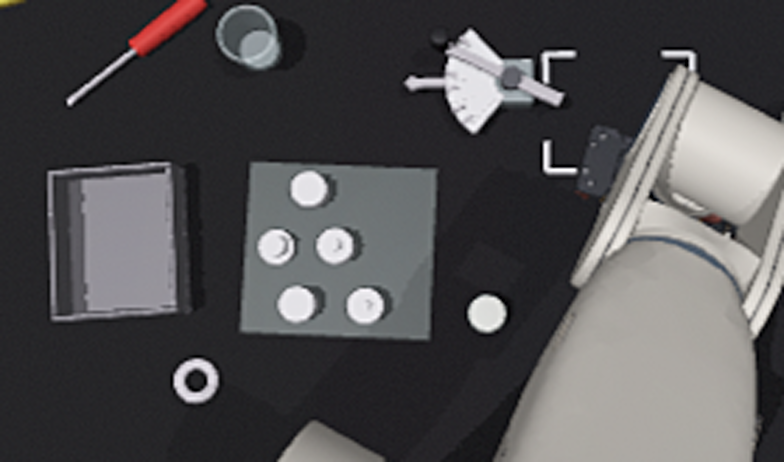

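The rest of the mat is unchanged, and the paste jar and spacer haven't moved. S2 has no neighbour along y now, so I keep the present jaw angle.

Run:
```python
from h import *
plan(518,139.5,100)
```

```text
t 7.52 pos [ 503.4 -240.9  150.8] jaw 1.314 q6 -1.78 tilt [ 0.002 -0.001] shift mm [ 82.6 371.6  50.5] xy rows 10.0 w 65.9
```

Request:
{"api": "carry_out", "payload": {
  "rows": [
    [[0.008, 0.037, 0], [0, 0, 0], 0.25],
    [[0.008, 0.037, 0], [0, 0, 0], 0.25],
    [[0.008, 0.037, 0], [0, 0, 0], 0.25],
    [[0.008, 0.037, 0], [0, 0, 0], 0.25],
    [[0.008, 0.037, 0], [0, 0, 0], 0.25],
    [[0.008, 0.037, 0], [0, 0, 0], 0.25],
    [[0.008, 0.037, 0], [0, 0, 0], 0.25],
    [[0.008, 0.037, 0], [0, 0, 0], 0.25],
    [[0.008, 0.037, 0.025], [0, 0, 0], 0.25],
    [[0.01, 0.0385, 0.025], [0, 0, 0], 0.25],
    [[0, 0, 0], [0, 0, 0], 0.25],
    [[0, 0, 0], [0, 0, 0], 0.25]
  ]
}}

```text
t: 8.52
ee_pos: [515.6, 132.9, 101.9]
orientation: [-0.396, -3.111, 0.004]
ft_force: [-0.4, -0.8, 0.7]
width: 65.6
```

Run:
```python
from h import *
plan(518,139.5,18)
```

```text
t 8.52 pos [515.6 132.9 101.9] jaw 1.318 q6 -1.09 tilt [-0.006 -0.002] shift mm [-1.2  7.2 83.9] xy rows 1.0 w 65.6
```

Request:
{"api": "carry_out", "payload": {
  "rows": [
    [[0, 0, 0.02], [0, 0, 0], 0.25],
    [[0, 0, 0.02], [0, 0, 0], 0.25],
    [[0, 0, 0], [0, 0, 0], 0.25],
    [[0, 0, 0], [0, 0, 0], 0.25]
  ]
}}

```text
t: 8.85
ee_pos: [517.0, 130.5, 64.2]
orientation: [-0.404, -3.112, 0.002]
ft_force: [0.3, 0.7, 0.6]
width: 65.8
```

Run:
```python
from h import *
plan(518,139.5,18)
```

```text
t 8.85 pos [517.  130.5  64.2] jaw 1.313 q6 -1.09 tilt [-0.003 -0.001] shift mm [ 1.2  9.  46.1] xy rows 1.0 w 65.8
```

Request:
{"api": "carry_out", "payload": {
  "rows": [
    [[0.001, 0.009, 0.002], [0, 0, 0], 0.25],
    [[0, 0, 0.015], [0, 0, 0], 0.25],
    [[0, 0, 0.015], [0, 0, 0], 0.25],
    [[0, 0, 0.013], [0, 0, 0], 0.25],
    [[0, 0, 0], [0, 0, 0], 0.25],
    [[0, 0, 0], [0, 0, 0], 0.7],
    [[0, 0, 0], [0, 0, 0], 0.7],
    [[0, 0, 0], [0, 0, 0], 0.7],
    [[0, 0, 0], [0, 0, 0], 0.7],
    [[0, 0, 0], [0, 0, 0], 0.7]
  ]
}}

```text
t: 9.68
ee_pos: [519.8, 140.8, 20.8]
orientation: [0.402, 3.115, 0.0]
ft_force: [-0.0, -0.9, 3.5]
width: 39.5
```

Request:
{"api": "carry_out", "payload": {
  "rows": [
    [[0, 0, -0.02], [0, 0, 0], 0.7],
    [[0, 0, -0.035], [0, 0, 0], 0.7],
    [[0, 0, -0.04], [0, 0, 0], 0.7],
    [[0, 0, -0.025], [0, 0, 0], 0.7],
    [[0, 0, 0], [0, 0, 0], 0.7],
    [[0, 0, 0], [0, 0, 0], 0.7]
  ]
}}

```text
t: 10.18
ee_pos: [520.3, 141.0, 141.5]
orientation: [0.402, 3.112, 0.002]
ft_force: [-0.8, -0.3, -2.1]
width: 39.3
```

Run:
```python
from h import *
plan(485.4,-307.5,100,1.315)
```

```text
turn -0.001 or 3.141 rows 1.0
t 10.18 pos [520.3 141.  141.5] jaw 1.314 q6 -1.07 tilt [0.003 0.001] shift mm [ -79.6 -442.8   41. ] xy rows 12.0 w 39.3
```

Request:
{"api": "carry_out", "payload": {
  "rows": [
    [[-0.0064, -0.037, 0], [0, 0, 0], 0.7],
    [[-0.0064, -0.037, 0], [0, 0, 0], 0.7],
    [[-0.0064, -0.037, 0], [0, 0, 0], 0.7],
    [[-0.0064, -0.037, 0], [0, 0, 0], 0.7],
    [[-0.0064, -0.037, 0], [0, 0, 0], 0.7],
    [[-0.0064, -0.037, 0], [0, 0, 0], 0.7],
    [[-0.0064, -0.037, 0], [0, 0, 0], 0.7],
    [[-0.0064, -0.037, 0], [0, 0, 0], 0.7],
    [[-0.0064, -0.037, 0], [0, 0, 0], 0.7],
    [[-0.0064, -0.037, 0], [0, 0, 0], 0.7],
    [[-0.0064, -0.037, 0], [0, 0, 0], 0.7],
    [[-0.0092, -0.0358, 0], [0, 0, 0], 0.7]
  ]
}}

```text
t: 11.18
ee_pos: [481.8, -308.7, 137.7]
orientation: [-0.402, -3.112, -0.003]
ft_force: [0.8, -0.2, -1.1]
width: 39.4
```

Request:
{"api": "carry_out", "payload": {
  "rows": [
    [[0, 0, 0.02], [0, 0, 0], 0.7],
    [[0, 0, 0.02], [0, 0, 0], 0.7],
    [[0, 0, 0], [0, 0, 0], 0.7],
    [[0, 0, 0], [0, 0, 0], 0.7]
  ]
}}

```text
t: 11.52
ee_pos: [482.0, -306.6, 97.6]
orientation: [-0.402, -3.111, -0.004]
ft_force: [0.3, -1.3, 0.1]
width: 39.5
```

Run:
```python
from h import *
plan(485.4,-307.5,23,1.315)
snap('wrist','w3.png')
```

```text
turn -0.001 or 3.14 rows 1.0
t 11.52 pos [ 482.  -306.6   97.6] jaw 1.314 q6 -1.9 tilt [-0.005  0.003] shift mm [-3.9 -0.2 74.6] xy rows 1.0 w 39.5
```

View pics/w3.png

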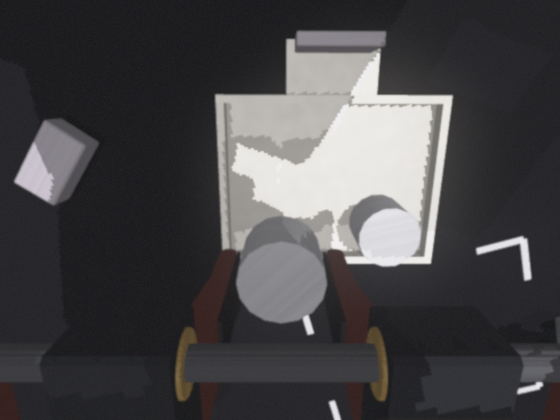

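The first specimen stands in the tray at (389,235) and the second hangs at (282,280) beside it. Lowering.

Request:
{"api": "carry_out", "payload": {
  "rows": [
    [[-0.004, 0, 0.03], [0, 0, 0], 0.7],
    [[0, 0, 0.025], [0, 0, 0], 0.7],
    [[0, 0, 0.01], [0, 0, 0], 0.7],
    [[0, 0, 0.005], [0, 0, 0], 0.7],
    [[0, 0, 0], [0, 0, 0], 0.7],
    [[0, 0, 0], [0, 0, 0], 0.7]
  ]
}}

```text
t: 12.07
ee_pos: [488.4, -308.9, 31.0]
orientation: [0.402, 3.115, -0.001]
ft_force: [1.0, -0.3, -0.8]
width: 39.1
```

Run:
```python
from h import *
plan(485.4,-307.5,23,1.315)
```

```text
turn -0.001 or 3.141 rows 1.0
t 12.07 pos [ 488.4 -308.9   31. ] jaw 1.314 q6 -1.9 tilt [ 0.001 -0.001] shift mm [3.3 0.6 8. ] xy rows 1.0 w 39.1
```

Request:
{"api": "carry_out", "payload": {
  "rows": [
    [[0.001, 0, 0.003], [0, 0, 0], 0.7],
    [[0, 0, 0], [0, 0, 0], 0.7],
    [[0, 0, 0], [0, 0, 0], 0.7]
  ]
}}

```text
t: 12.32
ee_pos: [487.1, -308.7, 27.8]
orientation: [0.402, 3.115, -0.001]
ft_force: [-0.6, 0.1, -0.1]
width: 39.4
```

Request:
{"api": "carry_out", "payload": {
  "rows": [
    [[0.001, 0, 0.003], [0, 0, 0], 0.7],
    [[0, 0, 0.0015], [0, 0, 0], 0.7],
    [[0, 0, 0], [0, 0, 0], 0.7],
    [[0, 0, 0], [0, 0, 0], 0.7]
  ]
}}

```text
t: 12.65
ee_pos: [485.8, -308.3, 22.8]
orientation: [0.402, 3.116, -0.0]
ft_force: [-1.0, 0.5, 4.0]
width: 39.8
```

Contact force is 4 N at the expected height. I release.

Request:
{"api": "carry_out", "payload": {
  "rows": [
    [[0, 0, 0], [0, 0, 0], 0.36],
    [[0, 0, 0], [0, 0, 0], 0.36],
    [[0, 0, 0], [0, 0, 0], 0.36],
    [[0, 0, -0.015], [0, 0, 0], 0.36],
    [[0, 0, -0.035], [0, 0, 0], 0.36],
    [[0, 0, -0.04], [0, 0, 0], 0.3],
    [[0, 0, -0.04], [0, 0, 0], 0.25],
    [[0, 0, 0], [0, 0, 0], 0.25],
    [[0, 0, 0], [0, 0, 0], 0.25]
  ]
}}

```text
t: 13.4
ee_pos: [487.4, -309.2, 155.0]
orientation: [0.402, 3.111, -0.004]
ft_force: [-0.5, 0.2, -0.8]
width: 65.7
```

Run:
```python
from h import *
c,b=snap('top','t5.png')
for o in blobs(c,b,39): print(o)
plan(386.5,148,100)
```

```text
(np.float64(207.7), np.float64(222.7), 94, array([449. , 175.3]))
(np.float64(229.1), np.float64(222.3), 110, array([451.9, 106.6]))
(np.float64(215.5), np.float64(243.3), 115, array([384.1, 147.5]))
(np.float64(239.8), np.float64(243.7), 115, array([384.7,  69.9]))
(np.float64(283.4), np.float64(246.4), 116, array([379.7, -68.9]))
t 13.45 pos [ 486.1 -308.3  153. ] jaw 1.314 q6 -1.9 tilt [ 0.001 -0.001] shift mm [212.3 416.1  52.5] xy rows 12.0 w 65.6
```

Request:
{"api": "carry_out", "payload": {
  "rows": [
    [[0.0177, 0.0347, 0], [0, 0, 0], 0.25],
    [[0.0177, 0.0347, 0], [0, 0, 0], 0.25],
    [[0.0177, 0.0347, 0], [0, 0, 0], 0.25],
    [[0.0177, 0.0347, 0], [0, 0, 0], 0.25],
    [[0.0177, 0.0347, 0], [0, 0, 0], 0.25],
    [[0.0177, 0.0347, 0], [0, 0, 0], 0.25],
    [[0.0177, 0.0347, 0], [0, 0, 0], 0.25],
    [[0.0177, 0.0347, 0], [0, 0, 0], 0.25],
    [[0.0177, 0.0347, 0], [0, 0, 0], 0.25],
    [[0.0177, 0.0347, 0], [0, 0, 0], 0.25],
    [[0.0177, 0.0347, 0], [0, 0, 0], 0.25],
    [[0.0177, 0.0344, 0], [0, 0, 0], 0.25]
  ]
}}

```text
t: 14.45
ee_pos: [384.0, 149.4, 150.9]
orientation: [-0.402, -3.113, 0.002]
ft_force: [0.2, 0.7, 0.4]
width: 65.8
```

Request:
{"api": "carry_out", "payload": {
  "rows": [
    [[0, 0, 0.025], [0, 0, 0], 0.25],
    [[0, 0, 0.025], [0, 0, 0], 0.25],
    [[0, 0, 0.03], [0, 0, 0], 0.25],
    [[0, 0, 0], [0, 0, 0], 0.25],
    [[0, 0, 0], [0, 0, 0], 0.25],
    [[0, 0, 0], [0, 0, 0], 0.25]
  ]
}}

```text
t: 14.95
ee_pos: [385.7, 147.9, 72.5]
orientation: [-0.403, -3.114, 0.001]
ft_force: [-0.0, 0.3, 0.1]
width: 65.9
```

Run:
```python
from h import *
plan(386.5,148,19)
```

```text
t 14.95 pos [385.7 147.9  72.5] jaw 1.314 q6 -0.98 tilt [-0.002 -0.001] shift mm [-0.8  0.4 53.5] xy rows 1.0 w 65.9
```

Request:
{"api": "carry_out", "payload": {
  "rows": [
    [[-0.001, 0, 0.03], [0, 0, 0], 0.25],
    [[0, 0, 0.015], [0, 0, 0], 0.25],
    [[0, 0, 0.009], [0, 0, 0], 0.25],
    [[0, 0, 0], [0, 0, 0], 0.25],
    [[0, 0, 0], [0, 0, 0], 0.25],
    [[0, 0, 0], [0, 0, 0], 0.7],
    [[0, 0, 0], [0, 0, 0], 0.7],
    [[0, 0, 0], [0, 0, 0], 0.7],
    [[0, 0, 0], [0, 0, 0], 0.7],
    [[0, 0, 0], [0, 0, 0], 0.7]
  ]
}}

```text
t: 15.78
ee_pos: [387.4, 148.0, 19.0]
orientation: [0.402, 3.115, 0.001]
ft_force: [-0.8, -0.8, 7.0]
width: 39.2
```

Request:
{"api": "carry_out", "payload": {
  "rows": [
    [[0, 0, -0.02], [0, 0, 0], 0.7],
    [[0, 0, -0.035], [0, 0, 0], 0.7],
    [[0, 0, -0.04], [0, 0, 0], 0.7],
    [[0, 0, -0.03], [0, 0, 0], 0.7],
    [[0, 0, 0], [0, 0, 0], 0.7],
    [[0, 0, 0], [0, 0, 0], 0.7]
  ]
}}

```text
t: 16.28
ee_pos: [388.1, 148.3, 144.9]
orientation: [0.402, 3.112, 0.003]
ft_force: [-0.9, 0.7, -1.6]
width: 39.3
```

Run:
```python
from h import *
plan(452.8,-226.6,100,1.315)
```

```text
turn -0.001 or 3.141 rows 1.0
t 16.28 pos [388.1 148.3 144.9] jaw 1.314 q6 -0.98 tilt [0.004 0.001] shift mm [-157.3 -346.5   44.7] xy rows 10.0 w 39.3
```

Request:
{"api": "carry_out", "payload": {
  "rows": [
    [[-0.0157, -0.0347, 0], [0, 0, 0], 0.7],
    [[-0.0157, -0.0347, 0], [0, 0, 0], 0.7],
    [[-0.0157, -0.0347, 0], [0, 0, 0], 0.7],
    [[-0.0157, -0.0347, 0], [0, 0, 0], 0.7],
    [[-0.0157, -0.0347, 0], [0, 0, 0], 0.7],
    [[-0.0157, -0.0347, 0], [0, 0, 0], 0.7],
    [[-0.0157, -0.0347, 0], [0, 0, 0], 0.7],
    [[-0.0157, -0.0347, 0], [0, 0, 0], 0.7],
    [[-0.0157, -0.0347, 0], [0, 0, 0], 0.7],
    [[-0.0157, -0.0347, 0], [0, 0, 0], 0.7],
    [[0, 0, 0], [0, 0, 0], 0.7]
  ]
}}

```text
t: 17.2
ee_pos: [451.7, -233.0, 141.9]
orientation: [0.408, 3.114, -0.002]
ft_force: [0.7, -0.1, -1.1]
width: 39.5
```

Request:
{"api": "carry_out", "payload": {
  "rows": [
    [[0, 0, 0.02], [0, 0, 0], 0.7],
    [[0, 0, 0.03], [0, 0, 0], 0.7],
    [[0, 0, 0], [0, 0, 0], 0.7],
    [[0, 0, 0], [0, 0, 0], 0.7],
    [[0, 0, 0], [0, 0, 0], 0.7]
  ]
}}

```text
t: 17.62
ee_pos: [450.4, -227.1, 93.2]
orientation: [-0.401, -3.114, -0.001]
ft_force: [0.4, 0.2, -0.9]
width: 39.8
```

Run:
```python
from h import *
plan(452.8,-226.6,21,1.315)
snap('wrist','w4.png')
```

```text
turn -0.001 or 3.141 rows 1.0
t 17.62 pos [ 450.4 -227.1   93.2] jaw 1.314 q6 -1.8 tilt [-0.002  0.001] shift mm [-2.3  1.  72.2] xy rows 1.0 w 39.8
```

View pics/w4.png

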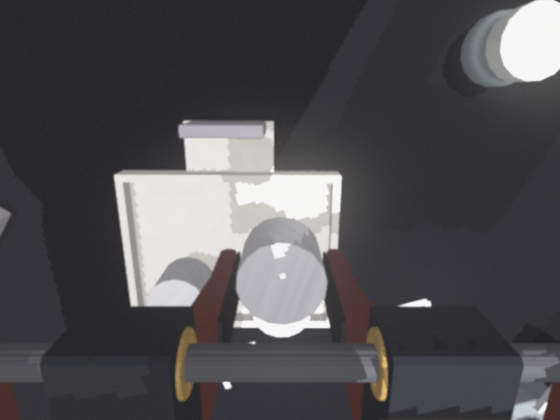

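The tray hasn't moved. The two standing specimens are at (180,285) and behind the held one. Lowering.

Request:
{"api": "carry_out", "payload": {
  "rows": [
    [[-0.002, 0.001, 0.03], [0, 0, 0], 0.7],
    [[0, 0, 0.025], [0, 0, 0], 0.7],
    [[0, 0, 0.01], [0, 0, 0], 0.7],
    [[0, 0, 0.003], [0, 0, 0], 0.7],
    [[0, 0, 0], [0, 0, 0], 0.7],
    [[0, 0, 0], [0, 0, 0], 0.7],
    [[0, 0, 0], [0, 0, 0], 0.7]
  ]
}}

```text
t: 18.25
ee_pos: [453.9, -227.6, 26.9]
orientation: [0.402, 3.114, -0.001]
ft_force: [0.2, 0.4, -0.6]
width: 39.1
```

Request:
{"api": "carry_out", "payload": {
  "rows": [
    [[0, 0, 0.003], [0, 0, 0], 0.7],
    [[0, 0, 0.002], [0, 0, 0], 0.7],
    [[0, 0, 0], [0, 0, 0], 0.7],
    [[0, 0, 0], [0, 0, 0], 0.7]
  ]
}}

```text
t: 18.58
ee_pos: [453.6, -227.4, 21.1]
orientation: [0.402, 3.114, -0.001]
ft_force: [0.1, -0.2, 3.9]
width: 39.2
```

Request:
{"api": "carry_out", "payload": {
  "rows": [
    [[0, 0, 0], [0, 0, 0], 0.36],
    [[0, 0, 0], [0, 0, 0], 0.36],
    [[0, 0, 0], [0, 0, 0], 0.36],
    [[0, 0, -0.015], [0, 0, 0], 0.36],
    [[0, 0, -0.035], [0, 0, 0], 0.36],
    [[0, 0, -0.04], [0, 0, 0], 0.3],
    [[0, 0, -0.04], [0, 0, 0], 0.25],
    [[0, 0, 0], [0, 0, 0], 0.25],
    [[0, 0, 0], [0, 0, 0], 0.25]
  ]
}}

```text
t: 19.33
ee_pos: [454.4, -227.8, 152.7]
orientation: [0.402, 3.111, -0.003]
ft_force: [-1.3, 0.0, -0.1]
width: 66.0
```

Run:
```python
from h import *
c,b=snap('top','t6.png')
for o in blobs(c,b,39): print(o)
plan(386.5,70.5,100)
```

```text
(np.float64(207.8), np.float64(222.7), 96, array([449., 175.]))
(np.float64(229.1), np.float64(222.3), 113, array([452.1, 106.6]))
(np.float64(239.9), np.float64(243.7), 117, array([384.7,  69.7]))
(np.float64(283.5), np.float64(246.4), 119, array([379.8, -69.1]))
t 19.38 pos [ 453.1 -227.2  150.9] jaw 1.314 q6 -1.8 tilt [ 0.001 -0.001] shift mm [140.1 271.   50.7] xy rows 8.0 w 65.9
```

Request:
{"api": "carry_out", "payload": {
  "rows": [
    [[0.0175, 0.0339, 0], [0, 0, 0], 0.25],
    [[0.0175, 0.0339, 0], [0, 0, 0], 0.25],
    [[0.0175, 0.0339, 0], [0, 0, 0], 0.25],
    [[0.0175, 0.0339, 0], [0, 0, 0], 0.25],
    [[0.0175, 0.0339, 0], [0, 0, 0], 0.25],
    [[0.0175, 0.0339, 0], [0, 0, 0], 0.25],
    [[0.0175, 0.0339, 0], [0, 0, 0], 0.25],
    [[0.0175, 0.0339, 0.02], [0, 0, 0], 0.25],
    [[0, 0, 0.03], [0, 0, 0], 0.25],
    [[0, 0, 0.02], [0, 0, 0], 0.25],
    [[0, 0, 0], [0, 0, 0], 0.25],
    [[0, 0, 0], [0, 0, 0], 0.25]
  ]
}}

```text
t: 20.38
ee_pos: [384.6, 69.3, 79.5]
orientation: [-0.401, -3.11, 0.003]
ft_force: [0.5, -0.5, 0.7]
width: 65.7
```

Run:
```python
from h import *
plan(386.5,70.5,18)
```

```text
t 20.38 pos [384.6  69.3  79.5] jaw 1.314 q6 -1.17 tilt [-0.006 -0.001] shift mm [-1.9  1.8 61.5] xy rows 1.0 w 65.7
```

Request:
{"api": "carry_out", "payload": {
  "rows": [
    [[-0.001, 0.001, 0.03], [0, 0, 0], 0.25],
    [[0, 0, 0.02], [0, 0, 0], 0.25],
    [[0, 0, 0.012], [0, 0, 0], 0.25],
    [[0, 0, 0], [0, 0, 0], 0.25],
    [[0, 0, 0], [0, 0, 0], 0.25],
    [[0, 0, 0], [0, 0, 0], 0.7],
    [[0, 0, 0], [0, 0, 0], 0.7],
    [[0, 0, 0], [0, 0, 0], 0.7],
    [[0, 0, 0], [0, 0, 0], 0.7],
    [[0, 0, 0], [0, 0, 0], 0.7]
  ]
}}

```text
t: 21.22
ee_pos: [388.4, 70.3, 19.8]
orientation: [0.402, 3.115, 0.0]
ft_force: [-1.4, -1.2, 8.6]
width: 39.2
```

Request:
{"api": "carry_out", "payload": {
  "rows": [
    [[0, 0, -0.02], [0, 0, 0], 0.7],
    [[0, 0, -0.035], [0, 0, 0], 0.7],
    [[0, 0, -0.04], [0, 0, 0], 0.7],
    [[0, 0, -0.03], [0, 0, 0], 0.7],
    [[0, 0, 0], [0, 0, 0], 0.7],
    [[0, 0, 0], [0, 0, 0], 0.7]
  ]
}}

```text
t: 21.72
ee_pos: [389.1, 70.5, 145.6]
orientation: [0.401, 3.111, 0.002]
ft_force: [0.8, 0.1, -1.0]
width: 39.6
```

Run:
```python
from h import *
plan(402,345,100)
```

```text
t 21.72 pos [389.1  70.5 145.6] jaw 1.314 q6 -1.17 tilt [0.004 0.001] shift mm [ 57.3 268.8  45.9] xy rows 7.0 w 39.6
```

Request:
{"api": "carry_out", "payload": {
  "rows": [
    [[0.0082, 0.0384, 0], [0, 0, 0], 0.7],
    [[0.0082, 0.0384, 0], [0, 0, 0], 0.7],
    [[0.0082, 0.0384, 0], [0, 0, 0], 0.7],
    [[0.0082, 0.0384, 0], [0, 0, 0], 0.7],
    [[0.0082, 0.0384, 0], [0, 0, 0], 0.7],
    [[0.0082, 0.0384, 0], [0, 0, 0], 0.7],
    [[0.0082, 0.0384, 0], [0, 0, 0], 0.7],
    [[0, 0, 0.02], [0, 0, 0], 0.7],
    [[0, 0, 0.01], [0, 0, 0], 0.7],
    [[0, 0, 0], [0, 0, 0], 0.7],
    [[0, 0, 0], [0, 0, 0], 0.7]
  ]
}}

```text
t: 22.63
ee_pos: [399.1, 342.8, 112.2]
orientation: [-0.403, -3.112, 0.006]
ft_force: [-0.8, -0.4, -2.0]
width: 39.6
```

Run:
```python
from h import *
plan(402,345,27)
snap('wrist','w5.png')
```

```text
t 22.63 pos [399.1 342.8 112.2] jaw 1.313 q6 -0.63 tilt [-0.004 -0.004] shift mm [-2.5  3.3 85.2] xy rows 1.0 w 39.6
```

View pics/w5.png

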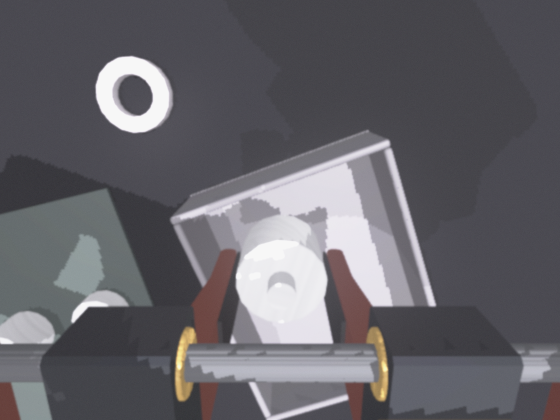

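Run:
```python
from h import *
c=cam('wrist')
P=[ray(c,*q,60)[:2] for q in [(173,220),(389,145),(268,418)]]
print(np.array(P).round(1),np.linalg.norm(P[0]-P[1]),np.linalg.norm(P[0]-P[2]),(P[1]+P[2])/2)
plan(402,345,27)
```

```text
[[376.1 281.4]
 [364.6 417. ]
 [538.4 297.3]] 136.12987949318742 163.0194362504468 [451.47137252 357.16691176]
t 22.68 pos [400.  343.2 113.2] jaw 1.313 q6 -0.63 tilt [-0.002 -0.002] shift mm [-1.7  2.5 86.1] xy rows 1.0 w 39.3
```

Request:
{"api": "carry_out", "payload": {
  "rows": [
    [[-0.001, 0.008, 0.02], [0, 0, 0], 0.7],
    [[0, 0, 0.025], [0, 0, 0], 0.7],
    [[0, 0, 0.02], [0, 0, 0], 0.7],
    [[0, 0, 0.01], [0, 0, 0], 0.7],
    [[0, 0, 0.006], [0, 0, 0], 0.7],
    [[0, 0, 0], [0, 0, 0], 0.7],
    [[0, 0, 0], [0, 0, 0], 0.7]
  ]
}}

```text
t: 23.27
ee_pos: [404.2, 352.2, 33.9]
orientation: [0.403, 3.115, 0.001]
ft_force: [0.4, 1.1, -1.4]
width: 39.3
```

Request:
{"api": "carry_out", "payload": {
  "rows": [
    [[0, 0, 0.003], [0, 0, 0], 0.7],
    [[0, 0, 0.003], [0, 0, 0], 0.7],
    [[0, 0, 0], [0, 0, 0], 0.7],
    [[0, 0, 0], [0, 0, 0], 0.36],
    [[0, 0, 0], [0, 0, 0], 0.36],
    [[0, 0, 0], [0, 0, 0], 0.36],
    [[0, 0, -0.015], [0, 0, 0], 0.36],
    [[0, 0, -0.035], [0, 0, 0], 0.36],
    [[0, 0, -0.04], [0, 0, 0], 0.3],
    [[0, 0, -0.04], [0, 0, 0], 0.25],
    [[0, 0, 0], [0, 0, 0], 0.25],
    [[0, 0, 0], [0, 0, 0], 0.25]
  ]
}}

```text
t: 24.27
ee_pos: [405.1, 353.5, 159.8]
orientation: [0.402, 3.112, 0.007]
ft_force: [0.1, -0.4, -0.9]
width: 65.9
```

Run:
```python
from h import *
c,b=snap('top','t7.png')
for o in blobs(c,b,39): print(o)
plan(453.5,107.5,70)
cv2.imwrite('pics/t7.png',cv2.resize(b[135:300,110:390],None,fx=2.8,fy=2.8,interpolation=2))
```

```text
(np.float64(229.9), np.float64(221.3), 91, array([455.2, 104.1]))
(np.float64(283.5), np.float64(246.4), 121, array([379.8, -69.1]))
t 24.32 pos [403.9 352.5 157.9] jaw 1.314 q6 -0.62 tilt [0.001 0.001] shift mm [-110.1 -224.5   87.7] xy rows 7.0 w 65.8
```

View pics/t7.png

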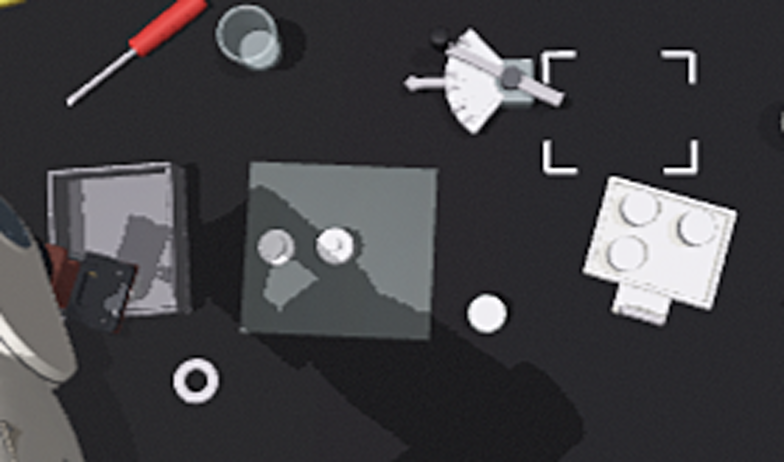

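Six checks pass. Three specimens stand in the tray (crop (639,208), (696,226), (627,252)). One reject is in the bin, and two are left on the mat at (275,247) and (335,245). Neck next.

Run:
```python
from h import *
plan(452.5,177,100)
```

```text
t 24.32 pos [403.9 352.5 157.9] jaw 1.314 q6 -0.62 tilt [0.001 0.001] shift mm [ -91.5 -157.5   57.7] xy rows 5.0 w 65.8
```

Request:
{"api": "carry_out", "payload": {
  "rows": [
    [[-0.0183, -0.0315, 0], [0, 0, 0], 0.32],
    [[-0.0183, -0.0315, 0], [0, 0, 0], 0.32],
    [[-0.0183, -0.0315, 0], [0, 0, 0], 0.32],
    [[-0.0183, -0.0315, 0], [0, 0, 0], 0.32],
    [[-0.0183, -0.0315, 0], [0, 0, 0], 0.32],
    [[0, 0, 0.03], [0, 0, 0], 0.32],
    [[0, 0, 0.03], [0, 0, 0], 0.32],
    [[0, 0, 0], [0, 0, 0], 0.32],
    [[0, 0, 0], [0, 0, 0], 0.32],
    [[0, 0, 0], [0, 0, 0], 0.32]
  ]
}}

```text
t: 25.15
ee_pos: [451.8, 176.9, 97.0]
orientation: [-0.401, -3.114, 0.001]
ft_force: [0.4, 0.2, 0.6]
width: 59.9
```

Run:
```python
from h import *
plan(452.5,177,12)
c,b=snap('wrist','w6.png')
print(proj(c,(452.5,177,39)),proj(c,(452.5,177,21)))
```

```text
t 25.15 pos [451.8 176.9  97. ] jaw 1.315 q6 -0.97 tilt [-0.002 -0.001] shift mm [-0.7  0.4 85. ] xy rows 1.0 w 59.9
[280.78434858 229.55259754] [280.82286614 220.3899511 ]
```

View pics/w6.png

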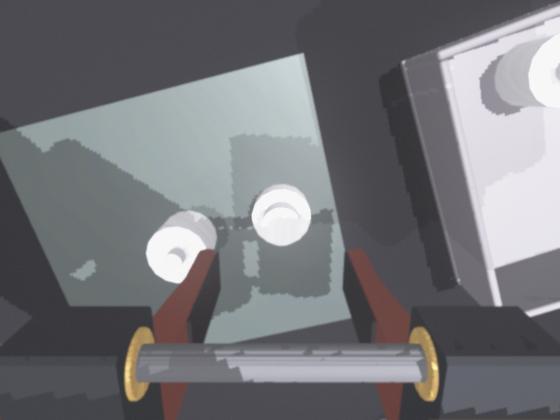

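Request:
{"api": "carry_out", "payload": {
  "rows": [
    [[0.003, 0, 0.03], [0, 0, 0], 0.32],
    [[0, 0, 0.03], [0, 0, 0], 0.32],
    [[0, 0, 0.015], [0, 0, 0], 0.32],
    [[0, 0, 0.01], [0, 0, 0], 0.32],
    [[0, 0, 0], [0, 0, 0], 0.32],
    [[0, 0, 0], [0, 0, 0], 0.32]
  ]
}}

```text
t: 25.7
ee_pos: [449.8, 178.0, 12.9]
orientation: [0.401, 3.115, 0.001]
ft_force: [0.1, -0.6, 0.1]
width: 59.5
```

Request:
{"api": "carry_out", "payload": {
  "rows": [
    [[0, -0.001, 0], [0, 0, 0], 0.75],
    [[0, 0, 0], [0, 0, 0], 0.75],
    [[0, 0, 0], [0, 0, 0], 0.75],
    [[0, 0, 0], [0, 0, 0], 0.75],
    [[0, 0, 0], [0, 0, 0], 0.75],
    [[0, 0, -0.02], [0, 0, 0], 0.75],
    [[0, 0, -0.035], [0, 0, 0], 0.75],
    [[0, 0, -0.04], [0, 0, 0], 0.75],
    [[0, 0, -0.04], [0, 0, 0], 0.75],
    [[0, 0, 0], [0, 0, 0], 0.75],
    [[0, 0, 0], [0, 0, 0], 0.75]
  ]
}}

```text
t: 26.62
ee_pos: [450.6, 177.0, 149.6]
orientation: [0.402, 3.111, 0.004]
ft_force: [0.1, -0.0, -1.6]
width: 39.1
```

Run:
```python
from h import *
plan(498,358,100)
snap('wrist','w7.png')
```

```text
t 26.62 pos [450.6 177.  149.6] jaw 1.314 q6 -0.96 tilt [0.005 0.002] shift mm [  0.4 186.9  50.2] xy rows 5.0 w 39.1
```

View pics/w7.png

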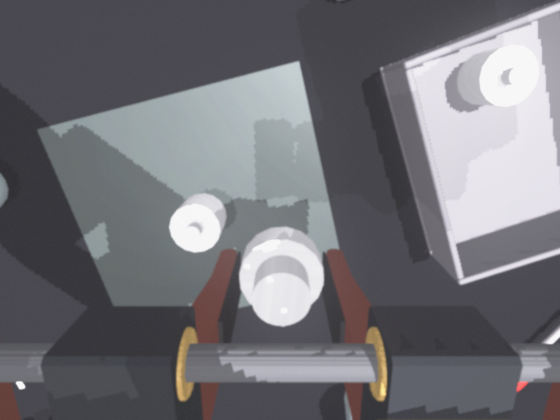

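The neck specimen is held at (281,275) and the stub stands in the bin at (500,76). Moving the neck one to the far end of the bin.

Request:
{"api": "carry_out", "payload": {
  "rows": [
    [[0, 0.0374, 0], [0, 0, 0], 0.75],
    [[0, 0.0374, 0], [0, 0, 0], 0.75],
    [[0, 0.0374, 0], [0, 0, 0], 0.75],
    [[0, 0.0374, 0], [0, 0, 0], 0.75],
    [[0, 0.0374, 0], [0, 0, 0], 0.75],
    [[0, 0, 0.025], [0, 0, 0], 0.75],
    [[0, 0, 0.03], [0, 0, 0], 0.75],
    [[0, 0, 0], [0, 0, 0], 0.75],
    [[0, 0, 0], [0, 0, 0], 0.75]
  ]
}}

```text
t: 27.42
ee_pos: [494.1, 355.8, 88.9]
orientation: [-0.401, -3.11, 0.008]
ft_force: [1.6, -0.6, -0.9]
width: 39.1
```

Run:
```python
from h import *
plan(496,357,20)
```

```text
t 27.42 pos [494.1 355.8  88.9] jaw 1.314 q6 -0.71 tilt [-0.006 -0.004] shift mm [-1.9  2.1 68.8] xy rows 1.0 w 39.1
```

Request:
{"api": "carry_out", "payload": {
  "rows": [
    [[0, 0, 0.03], [0, 0, 0], 0.75],
    [[0, 0, 0.025], [0, 0, 0], 0.75],
    [[0, 0, 0.01], [0, 0, 0], 0.75],
    [[0, 0, 0], [0, 0, 0], 0.75],
    [[0, 0, 0], [0, 0, 0], 0.75],
    [[0, 0, 0], [0, 0, 0], 0.75]
  ]
}}

```text
t: 27.92
ee_pos: [497.6, 357.9, 28.8]
orientation: [0.402, 3.114, 0.002]
ft_force: [0.8, 0.4, -1.4]
width: 39.1
```

Request:
{"api": "carry_out", "payload": {
  "rows": [
    [[0, 0, 0.006], [0, 0, 0], 0.75],
    [[0, 0, 0.003], [0, 0, 0], 0.75],
    [[0, 0, 0], [0, 0, 0], 0.75],
    [[0, 0, 0], [0, 0, 0], 0.36],
    [[0, 0, 0], [0, 0, 0], 0.36],
    [[0, 0, 0], [0, 0, 0], 0.36],
    [[0, 0, -0.015], [0, 0, 0], 0.36],
    [[0, 0, -0.035], [0, 0, 0], 0.36],
    [[0, 0, -0.04], [0, 0, 0], 0.3],
    [[0, 0, -0.04], [0, 0, 0], 0.25],
    [[0, 0, 0], [0, 0, 0], 0.25],
    [[0, 0, 0], [0, 0, 0], 0.25]
  ]
}}

```text
t: 28.92
ee_pos: [498.1, 358.5, 151.3]
orientation: [0.402, 3.111, 0.006]
ft_force: [-0.4, 0.0, 0.0]
width: 65.9
```

Run:
```python
from h import *
plan(453.5,107.5,80)
c,b=snap('top','t8.png')
for o in blobs(c,b,39): print(o)
```

```text
t 28.92 pos [498.1 358.5 151.3] jaw 1.314 q6 -0.71 tilt [0.005 0.003] shift mm [ -20.3 -254.5   70.2] xy rows 7.0 w 65.9
(np.float64(283.6), np.float64(245.1), 88, array([384. , -69.5]))
```

Request:
{"api": "carry_out", "payload": {
  "rows": [
    [[-0.0029, -0.0363, 0], [0, 0, 0], 0.25],
    [[-0.0029, -0.0363, 0], [0, 0, 0], 0.25],
    [[-0.0029, -0.0363, 0], [0, 0, 0], 0.25],
    [[-0.0029, -0.0363, 0], [0, 0, 0], 0.25],
    [[-0.0029, -0.0363, 0], [0, 0, 0], 0.25],
    [[-0.0029, -0.0363, 0], [0, 0, 0], 0.25],
    [[-0.0029, -0.0363, 0], [0, 0, 0], 0.25],
    [[0, 0, 0.03], [0, 0, 0], 0.25],
    [[0, 0, 0.025], [0, 0, 0], 0.25],
    [[0, 0, 0], [0, 0, 0], 0.25],
    [[0, 0, 0], [0, 0, 0], 0.25],
    [[0, 0, 0], [0, 0, 0], 0.25]
  ]
}}

```text
t: 29.97
ee_pos: [451.5, 106.7, 93.1]
orientation: [-0.401, -3.115, 0.001]
ft_force: [-0.1, -0.1, 0.7]
width: 66.4
```

Run:
```python
from h import *
plan(453.5,107.5,19)
c,b=snap('wrist','w8.png')
print(proj(c,(453,107.5,39)))
```

```text
t 29.97 pos [451.5 106.7  93.1] jaw 1.314 q6 -1.11 tilt [-0.001 -0.   ] shift mm [-1.9  1.4 74.1] xy rows 1.0 w 66.4
[282.25483682 232.72353144]
```

View pics/w8.png

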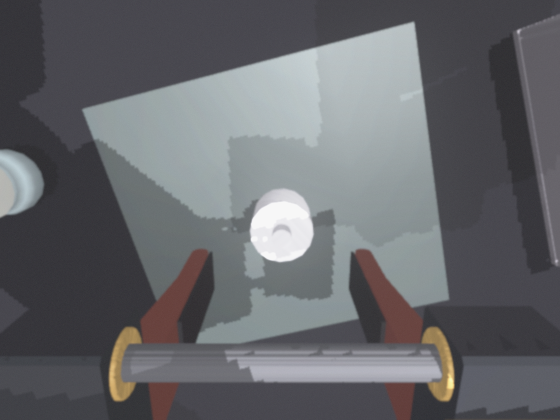

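The last stub is at (282,231), exactly as predicted. I grasp it.

Request:
{"api": "carry_out", "payload": {
  "rows": [
    [[-0.001, 0.001, 0.03], [0, 0, 0], 0.25],
    [[0, 0, 0.025], [0, 0, 0], 0.25],
    [[0, 0, 0.017], [0, 0, 0], 0.25],
    [[0, 0, 0], [0, 0, 0], 0.25],
    [[0, 0, 0], [0, 0, 0], 0.25],
    [[0, 0, 0], [0, 0, 0], 0.7],
    [[0, 0, 0], [0, 0, 0], 0.7],
    [[0, 0, 0], [0, 0, 0], 0.7],
    [[0, 0, 0], [0, 0, 0], 0.7],
    [[0, 0, 0], [0, 0, 0], 0.7]
  ]
}}

```text
t: 30.85
ee_pos: [453.4, 107.3, 22.0]
orientation: [0.402, 3.114, 0.001]
ft_force: [-0.8, 0.2, 7.9]
width: 39.4
```

Request:
{"api": "carry_out", "payload": {
  "rows": [
    [[0, 0, -0.02], [0, 0, 0], 0.7],
    [[0, 0, -0.035], [0, 0, 0], 0.7],
    [[0, 0, -0.04], [0, 0, 0], 0.7],
    [[0, 0, -0.04], [0, 0, 0], 0.7],
    [[0, 0, 0], [0, 0, 0], 0.7],
    [[0, 0, 0], [0, 0, 0], 0.7]
  ]
}}

```text
t: 31.35
ee_pos: [454.3, 107.5, 158.4]
orientation: [0.402, 3.111, 0.003]
ft_force: [-0.6, -0.0, -0.8]
width: 39.3
```

Run:
```python
from h import *
plan(450,354,100)
```

```text
t 31.35 pos [454.3 107.5 158.4] jaw 1.314 q6 -1.11 tilt [0.005 0.001] shift mm [ 67.1 237.2  58.6] xy rows 7.0 w 39.3
```

Request:
{"api": "carry_out", "payload": {
  "rows": [
    [[0.0096, 0.0339, 0], [0, 0, 0], 0.7],
    [[0.0096, 0.0339, 0], [0, 0, 0], 0.7],
    [[0.0096, 0.0339, 0], [0, 0, 0], 0.7],
    [[0.0096, 0.0339, 0], [0, 0, 0], 0.7],
    [[0.0096, 0.0339, 0], [0, 0, 0], 0.7],
    [[0.0096, 0.0339, 0], [0, 0, 0], 0.7],
    [[0.0096, 0.0339, 0], [0, 0, 0], 0.7],
    [[0, 0, 0.025], [0, 0, 0], 0.7],
    [[0, 0, 0], [0, 0, 0], 0.7],
    [[0, 0, 0], [0, 0, 0], 0.7],
    [[0, 0, 0], [0, 0, 0], 0.7]
  ]
}}

```text
t: 32.27
ee_pos: [447.3, 352.5, 130.0]
orientation: [-0.403, -3.113, 0.004]
ft_force: [0.3, -0.4, 0.2]
width: 39.3
```

Run:
```python
from h import *
plan(450,354,30)
c,b=snap('wrist','w9.png')
c,b=snap('scene','s9.png')
cv2.imwrite('pics/s9.png',cv2.resize(b[145:305,300:480],None,fx=3.7,fy=3.7,interpolation=2))
```

```text
t 32.27 pos [447.3 352.5 130. ] jaw 1.313 q6 -0.67 tilt [-0.003 -0.002] shift mm [ -2.4   2.4 100. ] xy rows 1.0 w 39.3
```

View pics/w9.png

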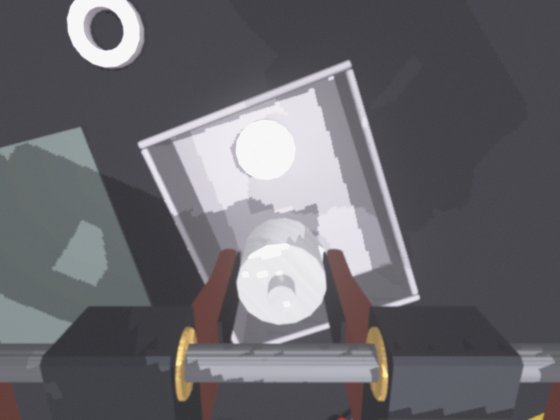

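View pics/s9.png

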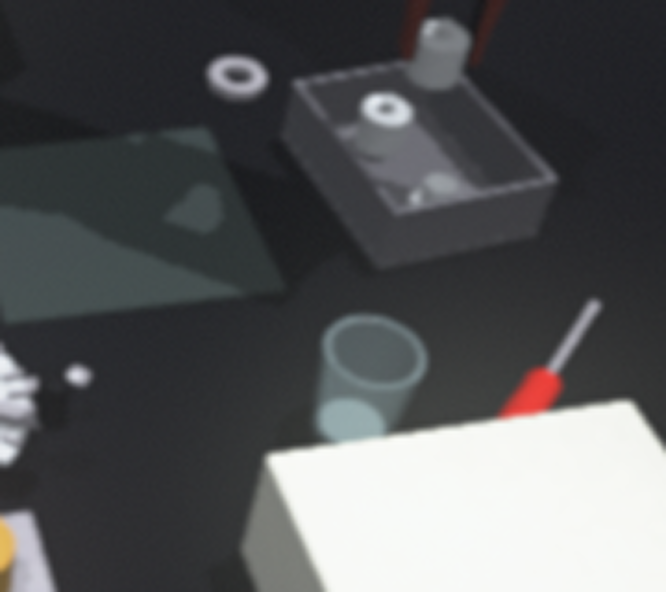

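Wrist view: the first stub is in the bin at (266,150), and the held stub is over the middle. The scene view shows the neck specimen in the bin at (440,185). Lowering.

Request:
{"api": "carry_out", "payload": {
  "rows": [
    [[0, 0.002, 0.03], [0, 0, 0], 0.7],
    [[0, 0, 0.03], [0, 0, 0], 0.7],
    [[0, 0, 0.025], [0, 0, 0], 0.7],
    [[0, 0, 0.012], [0, 0, 0], 0.7],
    [[0, 0, 0.002], [0, 0, 0], 0.7],
    [[0, 0, 0], [0, 0, 0], 0.7],
    [[0, 0, 0], [0, 0, 0], 0.7]
  ]
}}

```text
t: 32.95
ee_pos: [449.6, 356.1, 33.5]
orientation: [0.403, 3.114, 0.002]
ft_force: [-0.2, 0.7, -1.9]
width: 39.6
```

Request:
{"api": "carry_out", "payload": {
  "rows": [
    [[0, 0, 0.001], [0, 0, 0], 0.7],
    [[0, 0, 0], [0, 0, 0], 0.7],
    [[0, 0, 0], [0, 0, 0], 0.36],
    [[0, 0, 0], [0, 0, 0], 0.36],
    [[0, 0, 0], [0, 0, 0], 0.36],
    [[0, 0, -0.015], [0, 0, 0], 0.36],
    [[0, 0, -0.035], [0, 0, 0], 0.36],
    [[0, 0, -0.04], [0, 0, 0], 0.3],
    [[0, 0, -0.04], [0, 0, 0], 0.25],
    [[0, 0, 0], [0, 0, 0], 0.25],
    [[0, 0, 0], [0, 0, 0], 0.25]
  ]
}}

```text
t: 33.87
ee_pos: [450.0, 356.8, 163.9]
orientation: [0.402, 3.112, 0.006]
ft_force: [-0.2, -0.5, -0.8]
width: 65.9
```

Run:
```python
from h import *
c,b=snap('top','t10.png')
cv2.imwrite('pics/t10.png',cv2.resize(b[135:300,110:390],None,fx=2.8,fy=2.8,interpolation=2))
plan(383.7,-244.8,150,-0.255)
```

```text
turn 1.569 or -1.573 rows 13.0
t 33.92 pos [448.8 355.9 161.9] jaw 1.314 q6 -0.66 tilt [0.001 0.001] shift mm [-597.7   88.5   11.2] xy rows 16.0 w 65.9
```

View pics/t10.png

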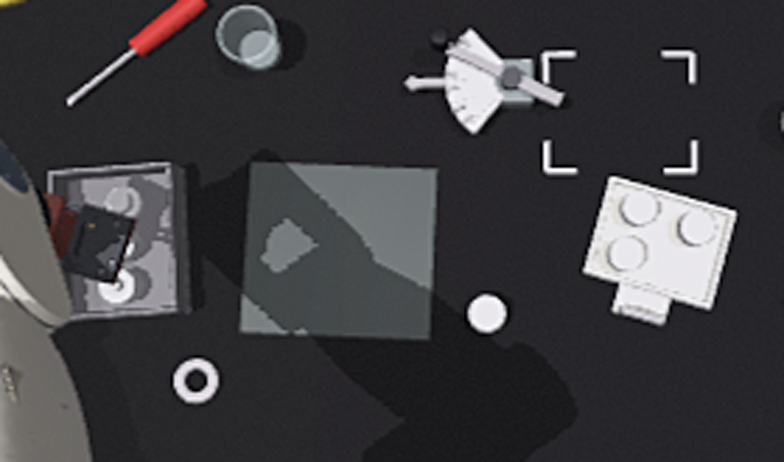

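The mat is empty, the rejects are in the bin, and the carrier is still in place. I now turn and move over the push plate.

Request:
{"api": "carry_out", "payload": {
  "rows": [
    [[0, 0, 0], [0, 0, 0.1207], 0.3],
    [[0, 0, 0], [0, 0, 0.1207], 0.3],
    [[0, 0, 0], [0, 0, 0.1207], 0.3],
    [[0, 0, 0], [0, 0, 0.1207], 0.3],
    [[0, 0, 0], [0, 0, 0.1207], 0.3],
    [[0, 0, 0], [0, 0, 0.1207], 0.3],
    [[0, 0, 0], [0, 0, 0.1207], 0.3],
    [[0, 0, 0], [0, 0, 0.1207], 0.3],
    [[0, 0, 0], [0, 0, 0.1207], 0.3],
    [[0, 0, 0], [0, 0, 0.1207], 0.3],
    [[0, 0, 0], [0, 0, 0.1207], 0.3],
    [[0, 0, 0], [0, 0, 0.1207], 0.3]
  ]
}}

```text
t: 34.92
ee_pos: [447.4, 354.8, 158.8]
orientation: [-2.372, -2.06, 0.007]
ft_force: [0.6, 0.7, -0.2]
width: 61.3
```

Request:
{"api": "carry_out", "payload": {
  "rows": [
    [[-0.037, 0.0055, 0], [0, 0, 0.1206], 0.5],
    [[-0.037, 0.0055, 0], [0, 0, 0], 0.5],
    [[-0.037, 0.0055, 0], [0, 0, 0], 0.5],
    [[-0.037, 0.0055, 0], [0, 0, 0], 0.5],
    [[-0.037, 0.0055, 0], [0, 0, 0], 0.5],
    [[-0.037, 0.0055, 0], [0, 0, 0], 0.5],
    [[-0.037, 0.0055, 0], [0, 0, 0], 0.5],
    [[-0.037, 0.0055, 0], [0, 0, 0], 0.5],
    [[-0.037, 0.0055, 0], [0, 0, 0], 0.5],
    [[-0.037, 0.0055, 0], [0, 0, 0], 0.5],
    [[-0.037, 0.0055, 0], [0, 0, 0], 0.5],
    [[0, 0, 0], [0, 0, 0], 0.5]
  ]
}}

```text
t: 35.92
ee_pos: [407.0, -58.2, 159.7]
orientation: [-2.49, -1.913, 0.005]
ft_force: [0.0, -0.3, 0.5]
width: 44.0
```

Run:
```python
from h import *
plan(383.7,-244.8,130,-0.255)
```

```text
turn -0.005 or 3.136 rows 1.0
t 35.92 pos [407.  -58.2 159.7] jaw -0.26 q6 0.09 tilt [-0.003 -0.001] shift mm [-186.4   24.6   29.8] xy rows 5.0 w 44.0
```

Request:
{"api": "carry_out", "payload": {
  "rows": [
    [[-0.0375, 0.005, 0], [0, 0, 0], 0.5],
    [[-0.0375, 0.005, 0], [0, 0, 0], 0.6],
    [[-0.0375, 0.005, 0], [0, 0, 0], 0.7],
    [[-0.0375, 0.005, 0], [0, 0, 0], 0.75],
    [[-0.034, 0.005, 0.02], [0, 0, 0], 0.75],
    [[0, 0, 0.03], [0, 0, 0], 0.75],
    [[0, 0, 0.02], [0, 0, 0], 0.75],
    [[0, 0, 0], [0, 0, 0], 0.75],
    [[0, 0, 0], [0, 0, 0], 0.75],
    [[0, 0, 0], [0, 0, 0], 0.75]
  ]
}}

```text
t: 36.75
ee_pos: [386.8, -237.4, 91.2]
orientation: [-2.484, -1.921, 0.001]
ft_force: [0.1, 0.3, -0.0]
width: 21.9
```

Run:
```python
from h import *
plan(383.7,-244.8,12,-0.255)
c,b=snap('wrist','w11.png')
ca=np.array([469.07,-267.05]);a=-0.2555;M=np.array([[np.cos(a),-np.sin(a)],[np.sin(a),np.cos(a)]])
for l in [(-92,25),(-92,-25),(-84,25),(-84,-25)]: print(l,proj(c,[*(ca+M@l),36]).round(1))
for l in [(-58,75),(-58,-75),(58,75)]: print(l,proj(c,[*(ca+M@l),16]).round(1))
```

```text
turn 0.001 or -3.141 rows 1.0
t 36.75 pos [ 386.8 -237.4   91.2] jaw -0.254 q6 -0.32 tilt [-0.001  0.001] shift mm [-8.  -1.1 79.2] xy rows 1.0 w 21.9
(-92, 25) [271.8 205.7]
(-92, -25) [272.2 279.4]
(-84, 25) [285.  205.7]
(-84, -25) [284.5 279.5]
(-58, 75) [326.9 119.7]
(-58, -75) [319.1 327.5]
(58, 75) [513.4 120.1]
```

View pics/w11.png

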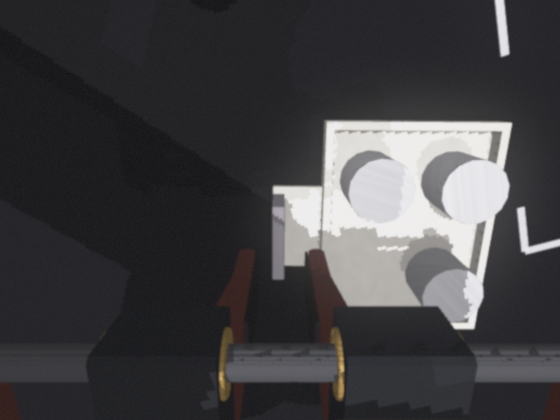

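The plate top lies at (279,237), between the fingertips at (245,255) and (317,255), and matches the prediction. Lowering around it.

Request:
{"api": "carry_out", "payload": {
  "rows": [
    [[-0.008, -0.001, 0], [0, 0, 0], 0.75],
    [[0, 0, 0.025], [0, 0, 0], 0.75],
    [[0, 0, 0.02], [0, 0, 0], 0.75],
    [[0, 0, 0], [0, 0, 0], 0.75],
    [[0, 0, 0], [0, 0, 0], 0.75],
    [[0, 0, 0], [0, 0, 0], 0.75]
  ]
}}

```text
t: 37.3
ee_pos: [384.4, -245.9, 47.3]
orientation: [2.485, 1.92, 0.001]
ft_force: [-0.0, -0.6, -0.2]
width: 21.6
```

Run:
```python
from h import *
plan(383.7,-244.8,12,-0.255)
c,b=snap('wrist','w12.png')
```

```text
turn 0.0 or -3.141 rows 1.0
t 37.3 pos [ 384.4 -245.9   47.3] jaw -0.255 q6 -0.34 tilt [ 0.001 -0.001] shift mm [ 0.9 -1.  35.3] xy rows 1.0 w 21.6
```

View pics/w12.png

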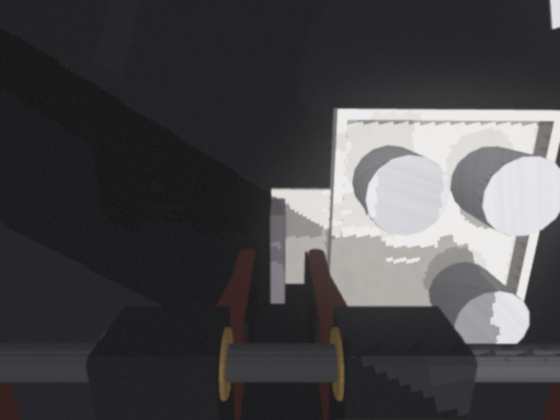

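Request:
{"api": "carry_out", "payload": {
  "rows": [
    [[0.001, -0.0015, 0.01], [0, 0, 0], 0.75],
    [[0, 0, 0.012], [0, 0, 0], 0.75],
    [[0, 0, 0.008], [0, 0, 0], 0.75],
    [[0, 0, 0.002], [0, 0, 0], 0.75],
    [[0, 0, 0], [0, 0, 0], 0.75],
    [[0, 0, 0], [0, 0, 0], 0.75]
  ]
}}

```text
t: 37.85
ee_pos: [382.9, -244.3, 14.6]
orientation: [2.485, 1.921, 0.0]
ft_force: [0.5, 0.1, 0.5]
width: 21.8
```

Close on the plate.

Request:
{"api": "carry_out", "payload": {
  "rows": [
    [[0, 0, 0], [0, 0, 0], 0.95],
    [[0, 0, 0], [0, 0, 0], 0.95],
    [[0, 0, 0], [0, 0, 0], 0.95],
    [[0, 0, 0], [0, 0, 0], 0.95],
    [[0, 0, 0], [0, 0, 0], 0.95]
  ]
}}

```text
t: 38.27
ee_pos: [382.9, -244.3, 14.6]
orientation: [2.486, 1.92, 0.0]
ft_force: [-0.8, 0.3, 6.1]
width: 7.5
```

Run:
```python
from h import *
plan(383.7,-244.8,12,-0.255)
o,_=st();print(o['ft_force'],o['moment'])
```

```text
turn -0.0 or 3.141 rows 1.0
t 38.27 pos [ 382.9 -244.3   14.6] jaw -0.255 q6 -0.34 tilt [ 0.001 -0.   ] shift mm [-0.3  0.9  2.6] xy rows 1.0 w 7.5
[-0.8432312   0.29956518  6.12882117] [-0.05521205  0.2483477  -0.25941739]
```

Run:
```python
from h import *
c=cam('scene')
P=[]
for q in [(103,290),(408,240),(122,492),(452,433)]:
    p=ray(c,q[0]/4.5+165,q[1]/4.5+185,0)[:2];P.append(p);print(p.round(1))
print(np.mean(P,0))
t=cam('top');b=cv2.imread('pics/t10.png')
# corners from t10 crop (2.8, offs 110,135)
P=[ray(t,q[0]/2.8+110,q[1]/2.8+135,0)[:2] for q in [(543,52),(695,52),(545,174),(697,173)]]
print(np.array(P).round(1),np.mean(P,0))
```

```text
[ 554.2 -315.1]
[ 547.  -132.4]
[ 699.7 -307.4]
[ 693.4 -128.5]
[ 623.60205485 -220.8457505 ]
[[ 691.5 -130.7]
 [ 695.8 -312.5]
 [ 544.1 -135.7]
 [ 549.7 -315.4]] [ 620.29512145 -223.56467495]
```

The plate is held at 7.5 mm opening. I slide in small combined steps.

Request:
{"api": "carry_out", "payload": {
  "rows": [
    [[0.0015, 0.0037, 0], [0, 0, 0], 0.95],
    [[0.0029, 0.0073, 0], [0, 0, -0.015], 0.95],
    [[0.0028, 0.0074, 0], [0, 0, -0.015], 0.95],
    [[0.0027, 0.0074, 0], [0, 0, -0.015], 0.95],
    [[0.0026, 0.0075, 0], [0, 0, -0.015], 0.95],
    [[0.0025, 0.0075, 0], [0, 0, -0.015], 0.95],
    [[0.0023, 0.0075, 0], [0, 0, -0.015], 0.95],
    [[0.0022, 0.0076, 0], [0, 0, -0.015], 0.95],
    [[0.0011, 0.0038, 0], [0, 0, 0], 0.95],
    [[0, 0, 0], [0, 0, 0], 0.95],
    [[0, 0, 0], [0, 0, 0], 0.95]
  ]
}}

```text
t: 39.18
ee_pos: [444.0, -235.9, 14.6]
orientation: [-2.38, -2.047, 0.002]
ft_force: [-5.8, -0.4, 10.3]
width: 7.7
```

Run:
```python
from h import *
plan(532,-225,14,0.03)
c,b=snap('wrist','w13.png')
print(st()[0]['ft_force'])
```

```text
turn -0.18 or 2.961 rows 2.0
t 39.18 pos [ 444.  -235.9   14.6] jaw -0.15 q6 -0.36 tilt [-0.002  0.001] shift mm [ 8.2 88.2  0.4] xy rows 3.0 w 7.7
[-6.32770224  0.39615424 10.007231  ]
```

View pics/w13.png

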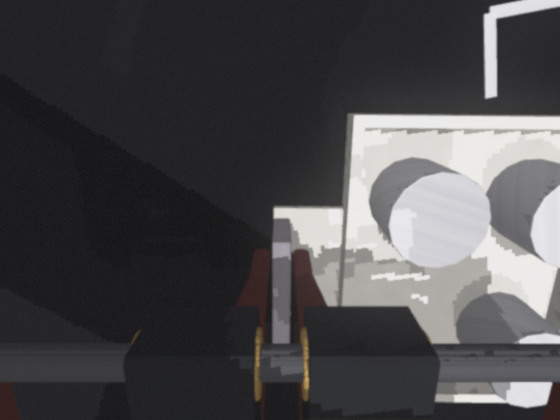

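The tray follows squarely with the specimens upright ((440,218), (545,220) and (520,360)). The rest of the slide:

Request:
{"api": "carry_out", "payload": {
  "rows": [
    [[0.0012, 0.004, 0], [0, 0, -0.01], 0.95],
    [[0.0019, 0.008, 0], [0, 0, -0.02], 0.95],
    [[0.0018, 0.008, 0], [0, 0, -0.02], 0.95],
    [[0.0016, 0.008, 0], [0, 0, -0.02], 0.95],
    [[0.0015, 0.008, 0], [0, 0, -0.02], 0.95],
    [[0.0014, 0.008, 0], [0, 0, -0.02], 0.95],
    [[0.0012, 0.008, 0], [0, 0, -0.02], 0.95],
    [[0.001, 0.008, 0], [0, 0, -0.02], 0.95],
    [[0.0008, 0.008, 0], [0, 0, -0.02], 0.95],
    [[0.0005, 0.004, 0], [0, 0, -0.01], 0.95],
    [[0, 0, 0], [0, 0, 0], 0.95],
    [[0, 0, 0], [0, 0, 0], 0.95]
  ]
}}

```text
t: 40.23
ee_pos: [517.2, -228.5, 14.6]
orientation: [-2.187, -2.253, 0.002]
ft_force: [-4.6, -1.3, 8.5]
width: 8.1
```

Run:
```python
from h import *
plan(532,-225,14,0.03)
c,b=snap('top','t14.png')
cv2.imwrite('pics/t14.png',cv2.resize(b[135:260,245:400],None,fx=4.7,fy=4.7,interpolation=2))
c,b=snap('scene','s14.png')
cv2.imwrite('pics/s14.png',cv2.resize(b[175:305,155:335],None,fx=4.4,fy=4.4,interpolation=2))
```

```text
turn -0.0 or 3.142 rows 1.0
t 40.23 pos [ 517.2 -228.5   14.6] jaw 0.03 q6 -0.47 tilt [-0.002  0.   ] shift mm [ 3.1 14.9  0.6] xy rows 1.0 w 8.1
```

View pics/t14.png

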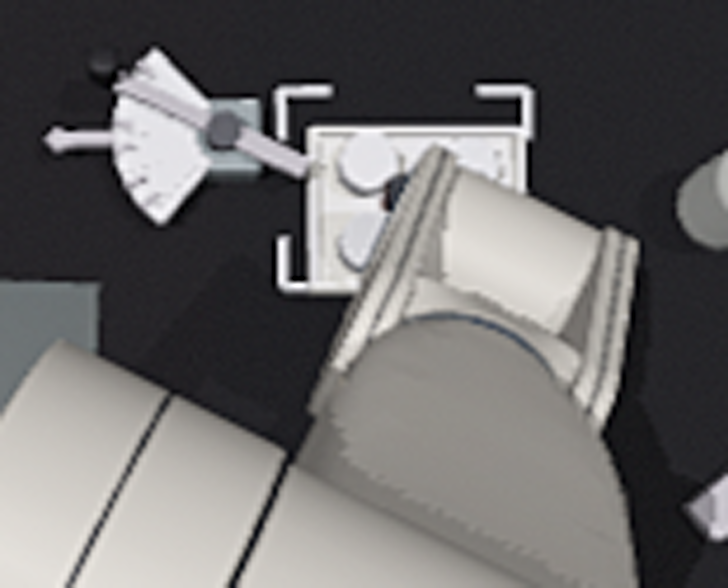

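View pics/s14.png

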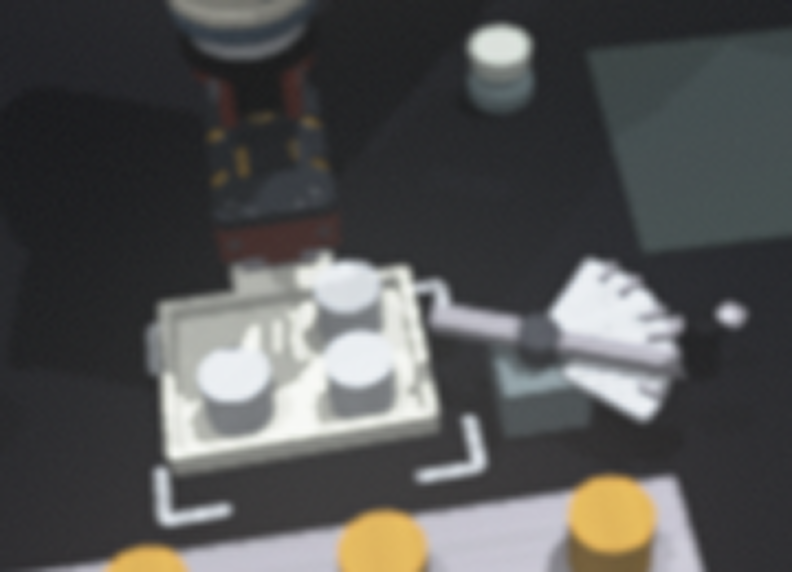

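Tray needs about +16 mm in x and +4 mm in y (top-crop tray edges at 308..527 horizontally and 129 at the top; marks at 277..537 and 88).

Request:
{"api": "carry_out", "payload": {
  "rows": [
    [[0.001, 0.004, 0], [0, 0, 0], 0.95],
    [[0.001, 0.004, 0], [0, 0, 0], 0.95],
    [[0.001, 0.004, 0], [0, 0, 0], 0.95],
    [[0.001, 0.004, 0], [0, 0, 0], 0.95],
    [[0, 0.001, 0], [0, 0, 0], 0.95],
    [[0, 0, 0], [0, 0, 0], 0.95],
    [[0, 0, 0], [0, 0, 0], 0.95],
    [[0, 0, 0], [0, 0, 0], 0.95]
  ]
}}

```text
t: 41.0
ee_pos: [532.5, -223.9, 14.6]
orientation: [-2.185, -2.252, 0.004]
ft_force: [-9.1, -1.6, 13.3]
width: 7.9
```

Run:
```python
from h import *
plan(533,-224.5,14,0.03)
c,b=snap('wrist','w15.png')
c,b=snap('scene','s15.png')
cv2.imwrite('pics/s15.png',cv2.resize(b[175:305,155:335],None,fx=4.4,fy=4.4,interpolation=2))
```

```text
turn -0.0 or 3.142 rows 1.0
t 41.0 pos [ 532.5 -223.9   14.6] jaw 0.03 q6 -0.45 tilt [-0.005  0.001] shift mm [-0.6  0.5  0.6] xy rows 1.0 w 7.9
```

View pics/s15.png

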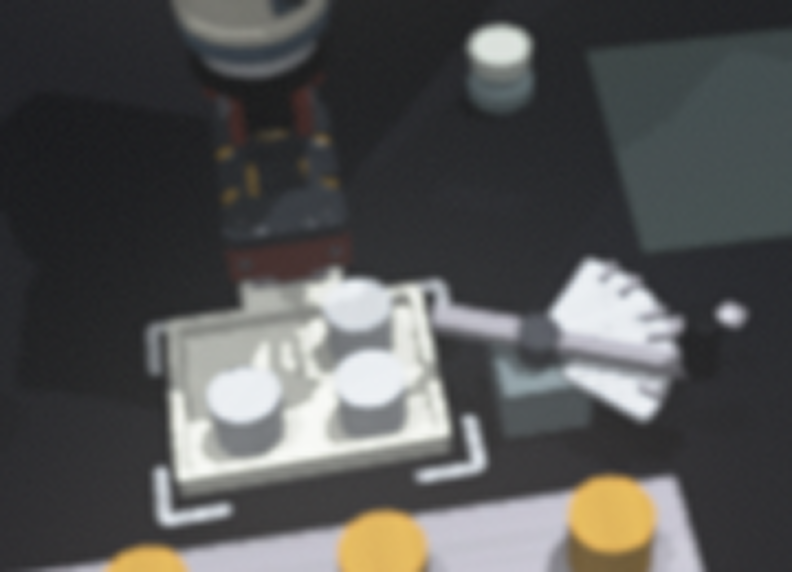

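View pics/w15.png

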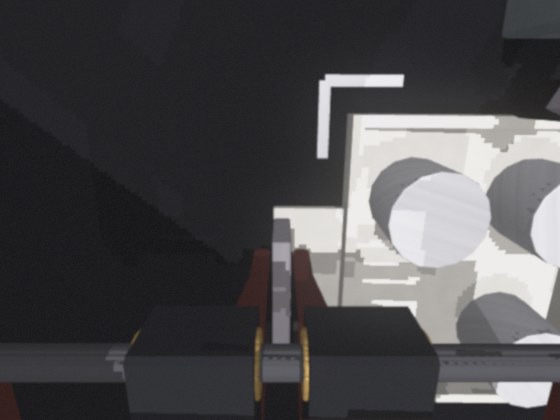

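Run:
```python
from h import *
w=cam('wrist')
print('mark outer/inner',ray(w,317,76,0)[:2].round(1),ray(w,331,87,0)[:2].round(1),'tray top corner',ray(w,348,115,16)[:2].round(1))
print('tray edge far', ray(w,335,380,16)[:2].round(1))
s=cam('scene');f=lambda q,z:ray(s,q[0]/4.4+155,q[1]/4.4+175,z)[:2].round(1)
print('marks outer', f((150,326),0),f((438,280),0),f((163,525),0),f((487,466),0))
A=[f(q,16) for q in [(167,325),(423,285),(450,438),(178,480)]];print('tray rim',A,np.mean(A,0))
print('marks mean',np.mean([f((150,326),0),f((438,280),0),f((163,525),0),f((487,466),0)],0))
```

```text
mark outer/inner [ 546.7 -134. ] [ 553.3 -138.4] tray top corner [ 559.2 -149.8]
tray edge far [ 563.7 -284.8]
marks outer [ 553.6 -311.9] [ 547.6 -135.5] [ 699.7 -307.5] [ 692.6 -127.8]
tray rim [array([ 569.1, -299.8]), array([ 564.7, -146.4]), array([ 681.7, -146.6]), array([ 683.2, -296.7])] [ 624.675 -222.375]
marks mean [ 623.375 -220.675]
```

Two views put the tray centre within about 4 mm of the spot, square to it: the wrist view shows gaps of 6 and 11 mm to the corner mark against the ideal 10, and the scene view shows a (1, -2) mm offset. Release and lift.

Request:
{"api": "carry_out", "payload": {
  "rows": [
    [[0, 0, 0], [0, 0, 0], 0.78],
    [[0, 0, 0], [0, 0, 0], 0.76],
    [[0, 0, 0], [0, 0, 0], 0.76],
    [[0, 0, 0], [0, 0, 0], 0.76],
    [[0, 0, -0.015], [0, 0, 0], 0.76],
    [[0, 0, -0.03], [0, 0, 0], 0.76],
    [[0, 0, -0.04], [0, 0, 0], 0.76],
    [[0, 0, -0.04], [0, 0, 0], 0.6],
    [[0, 0, -0.03], [0, 0, 0], 0.6],
    [[0, 0, 0], [0, 0, 0], 0.5],
    [[0, 0, 0], [0, 0, 0], 0.5]
  ]
}}

```text
t: 42.02
ee_pos: [536.3, -224.4, 171.1]
orientation: [2.185, 2.252, 0.002]
ft_force: [-0.4, -1.0, -0.4]
width: 42.6
```

Run:
```python
from h import *
c,b=snap('top','t16.png')
cv2.imwrite('pics/t16.png',cv2.resize(b[135:260,245:400],None,fx=4.7,fy=4.7,interpolation=2))
c2,b=snap('scene','s16.png')
cv2.imwrite('pics/s16.png',cv2.resize(b[175:305,155:335],None,fx=4.4,fy=4.4,interpolation=2))
# lever: pivot and knob from top
f=lambda q,z:ray(c,q[0]/4.7+245,q[1]/4.7+135,z)[:2].round(1)
print('pivot',f((224,129),62),'tail',f((308,165),59),'tongue end',f((48,139),49),'knob top',f((101,62),97))
plan(600,-50,150)
```

```text
pivot [646.7 -91.9] tail [ 623.8 -149.4] tongue end [639.7  28.3] knob top [682.2  -8.5]
t 42.12 pos [ 534.4 -223.6  168.2] jaw 0.03 q6 -0.45 tilt [-0.001  0.001] shift mm [171.5  70.9  18.2] xy rows 5.0 w 43.9
```

View pics/t16.png

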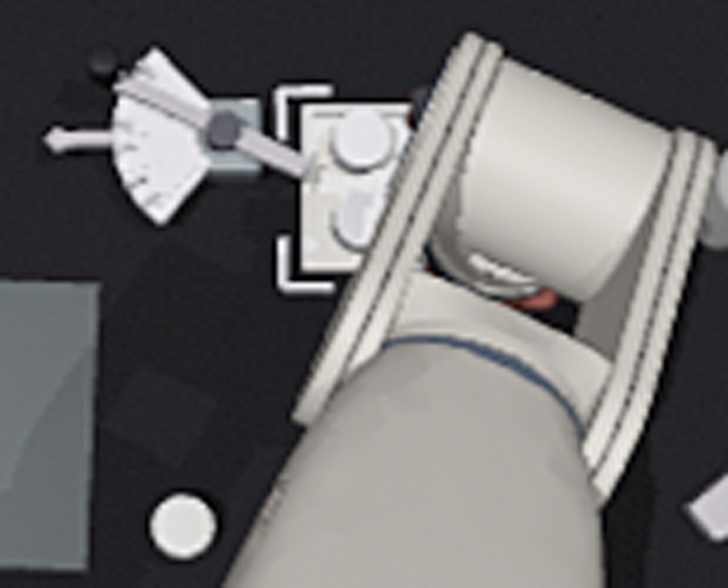

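View pics/s16.png

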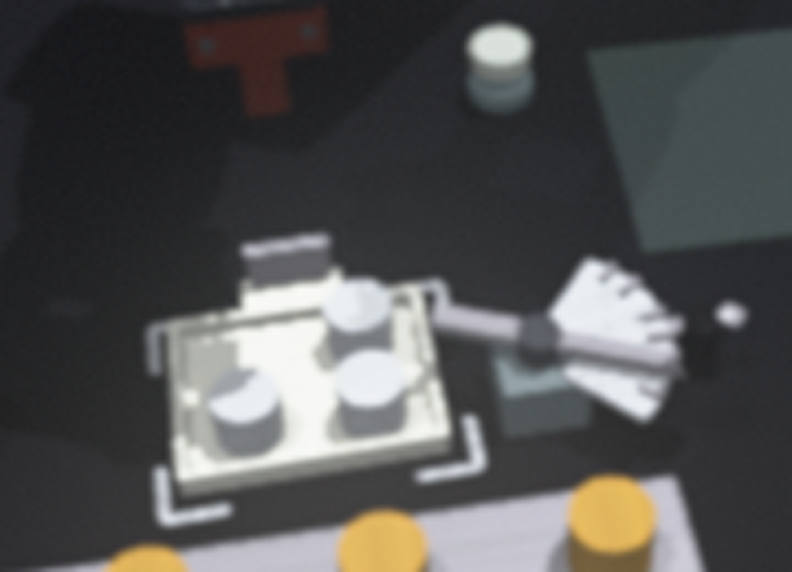

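The tray still lies inside the marks after release. From the top crop, the pivot is at (224,129) and the knob at (101,62). Both ends check: 90.6 mm against 90 mm. The lever is about 0.46 rad short of the tongue direction. I go over the knob.

Run:
```python
from h import *
plan(682,-8.5,165,-0.40)
```

```text
turn 0.43 or -2.711 rows 4.0
t 42.12 pos [ 534.4 -223.6  168.2] jaw 0.03 q6 -0.45 tilt [-0.001  0.001] shift mm [255.6  52.2   3.1] xy rows 7.0 w 43.9
```

Request:
{"api": "carry_out", "payload": {
  "rows": [
    [[0, 0, 0], [0, 0, 0.1075], 0.4],
    [[0, 0, 0], [0, 0, 0.1075], 0.4],
    [[0, 0, 0], [0, 0, 0.1075], 0.4],
    [[0, 0, 0], [0, 0, 0.1075], 0.4],
    [[0.0365, 0.0075, 0], [0, 0, 0], 0.4],
    [[0.0365, 0.0075, 0], [0, 0, 0], 0.4],
    [[0.0365, 0.0075, 0], [0, 0, 0], 0.4],
    [[0.0365, 0.0075, 0], [0, 0, 0], 0.4],
    [[0.0365, 0.0075, 0], [0, 0, 0], 0.4],
    [[0.0365, 0.0075, 0], [0, 0, 0], 0.4],
    [[0.0365, 0.0072, 0], [0, 0, 0], 0.4],
    [[0, 0, 0], [0, 0, 0], 0.4]
  ]
}}

```text
t: 43.12
ee_pos: [684.7, -3.5, 166.6]
orientation: [-2.613, -1.74, 0.0]
ft_force: [-0.1, -0.9, -0.2]
width: 52.4
```

Request:
{"api": "carry_out", "payload": {
  "rows": [
    [[0, 0, 0], [0, 0, 0], 0.4],
    [[0, 0, 0], [0, 0, 0], 0.4],
    [[0, 0, 0], [0, 0, 0], 0.4]
  ]
}}

```text
t: 43.37
ee_pos: [681.2, -9.9, 167.7]
orientation: [-2.618, -1.734, 0.004]
ft_force: [-0.1, 0.9, 0.8]
width: 52.8
```

Run:
```python
from h import *
plan(682,-8.5,120,-0.4)
c,b=snap('wrist','w17.png')
print('knob',proj(c,(682,-8.5,97)),'pivot',proj(c,(646.7,-91.9,62)))
np.save('c17.npy',np.hstack([c[0],c[1],c[2][:,None]]))
```

```text
turn -0.001 or 3.141 rows 1.0
t 43.37 pos [681.2  -9.9 167.7] jaw -0.401 q6 0.37 tilt [-0.003 -0.   ] shift mm [ 1.7  0.3 47.7] xy rows 1.0 w 52.8
knob [280.45957284 221.37556838] pivot [280.6681563  311.27188812]
```

View pics/w17.png

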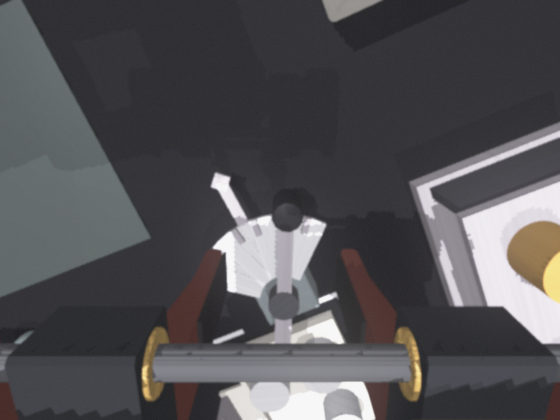

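Run:
```python
from h import *
m=np.load('c17.npy');c=(m[:,:3],m[:,3:6],m[:,6])
k=ray(c,287,217,97)[:2];k2=ray(c,287,207,60)[:2];p=ray(c,284,303,62)[:2];
print(k,k2,p,np.linalg.norm(k-p))
for z in(46,49):
    t=ray(c,221,181,z)[:2];print(z,t,np.arctan2(*(t-p)[::-1]))
    t2=ray(c,243,224,z)[:2];print(np.arctan2(*(t-t2)[::-1]))
print('lever',np.arctan2(*(k-p)[::-1]))
```

```text
[687.17070565  -7.36263993] [685.92120092 -11.48588481] [652.23799916 -85.81488068] 85.87810001412981
46 [645.01911222  24.22273444] 1.6363062638179855
1.5962653884250264
49 [645.75465825  24.65160683] 1.6294196456771748
1.5962653884250253
lever 1.1518798777851988
```

Two views give the knob at about (684,-8), the pivot at about (649,-89), and a turn of about 0.46 rad to do. Descending on the knob.

Request:
{"api": "carry_out", "payload": {
  "rows": [
    [[0.002, 0.002, 0.03], [0, 0, 0], 0.45],
    [[0, 0, 0.03], [0, 0, 0], 0.45],
    [[0, 0, 0.025], [0, 0, 0], 0.45],
    [[0, 0, 0.009], [0, 0, 0], 0.45],
    [[0, 0, 0], [0, 0, 0], 0.45],
    [[0, 0, 0], [0, 0, 0], 0.45]
  ]
}}

```text
t: 43.92
ee_pos: [685.2, -8.7, 75.6]
orientation: [-2.619, -1.734, 0.0]
ft_force: [-0.1, -0.5, 0.6]
width: 48.1
```

Run:
```python
from h import *
plan(684,-8,68,-0.4)
snap('wrist','w18.png')
```

```text
turn -0.001 or 3.141 rows 1.0
t 43.92 pos [685.2  -8.7  75.6] jaw -0.401 q6 0.37 tilt [-0. -0.] shift mm [ 0.1 -1.4  7.6] xy rows 1.0 w 48.1
```

View pics/w18.png

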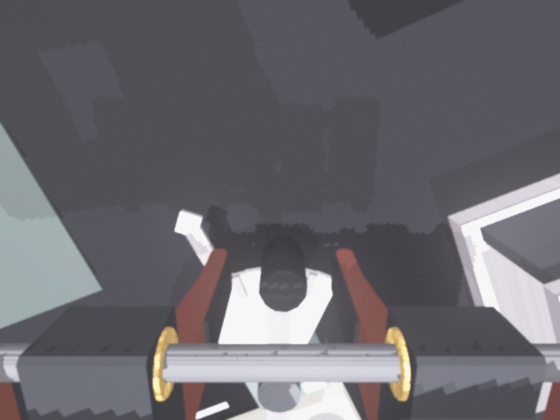

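The knob (283,275) is centred between the fingers. I lower 4 mm and close.

Request:
{"api": "carry_out", "payload": {
  "rows": [
    [[0, 0, 0.004], [0, 0, 0], 0.45],
    [[0, 0, 0], [0, 0, 0], 0.6],
    [[0, 0, 0], [0, 0, 0], 0.85],
    [[0, 0, 0], [0, 0, 0], 0.85],
    [[0, 0, 0], [0, 0, 0], 0.85],
    [[0, 0, 0], [0, 0, 0], 0.85],
    [[0, 0, 0], [0, 0, 0], 0.85]
  ]
}}

```text
t: 44.55
ee_pos: [685.6, -7.8, 71.6]
orientation: [2.618, 1.736, 0.001]
ft_force: [0.6, 0.7, 1.8]
width: 21.2
```

Run:
```python
from h import *
plan(684,-8,68,-0.4);print(st()[0]['ft_force'])
```

```text
turn 0.0 or -3.141 rows 1.0
t 44.55 pos [685.6  -7.8  71.6] jaw -0.4 q6 0.37 tilt [ 0.001 -0.   ] shift mm [-0.8 -1.4  3.6] xy rows 1.0 w 21.2
[0.60393483 0.73301464 1.81771663]
```

Request:
{"api": "carry_out", "payload": {
  "rows": [
    [[-0.0001, -0.0036, 0], [0, 0, -0.04], 0.85],
    [[-0.0001, -0.0036, 0], [0, 0, -0.04], 0.85],
    [[-0.0001, -0.0036, 0], [0, 0, -0.04], 0.85],
    [[-0.0001, -0.0036, 0], [0, 0, -0.04], 0.85],
    [[-0.0001, -0.0036, 0], [0, 0, -0.04], 0.85],
    [[-0.0001, -0.0036, 0], [0, 0, -0.04], 0.85],
    [[-0.0001, -0.0036, 0], [0, 0, -0.04], 0.85],
    [[-0.0001, -0.0036, 0], [0, 0, -0.04], 0.85],
    [[-0.0001, -0.0036, 0], [0, 0, -0.04], 0.85],
    [[-0.0001, -0.0036, 0], [0, 0, -0.04], 0.85],
    [[0, 0, 0], [0, 0, 0], 0.85],
    [[0, 0, 0], [0, 0, 0], 0.85]
  ]
}}

```text
t: 45.55
ee_pos: [650.2, -0.1, 71.6]
orientation: [-2.222, -2.22, -0.001]
ft_force: [-0.8, 5.2, 3.9]
width: 21.5
```

Run:
```python
from h import *
plan(645,0,72,0.04);print(st()[0]['ft_force'])
c,b=snap('wrist','w19.png')
c2,b=snap('scene','s19.png')
cv2.imwrite('pics/s19.png',cv2.resize(b[215:305,235:365],None,fx=6,fy=6,interpolation=2))
```

```text
turn -0.041 or 3.101 rows 1.0
t 45.55 pos [ 6.502e+02 -1.000e-01  7.160e+01] jaw -0.001 q6 -0.02 tilt [0.    0.001] shift mm [ 0.3 -5.2 -0.4] xy rows 1.0 w 21.5
[-0.76550814  5.23657211  3.87553169]
```

View pics/w19.png

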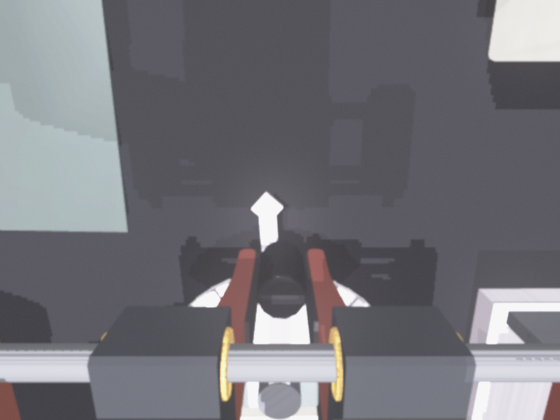

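View pics/s19.png

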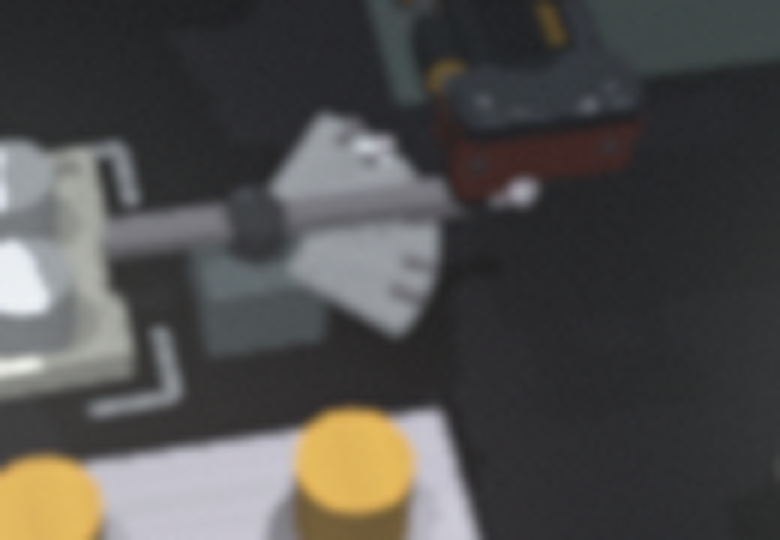

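Run:
```python
from h import *
c=cam('wrist')
p=ray(c,279.5,398,62)[:2];print(p)
for z in(46,49):
    t=ray(c,267,208,z)[:2];t0=ray(c,269,247,z)[:2]
    for pv in (p,np.array([648.5,-89.5])): print(z,t,'tongue',np.arctan2(*(t-pv)[::-1]),'shaft',np.arctan2(*(t-t0)[::-1]),'lever',np.arctan2(*(np.array([650.2,-.1])-pv)[::-1]))
```

```text
[650.30217289 -84.51443035]
46 [643.78962263  24.2312597 ] tongue 1.630612776389528 shaft 1.608506502840386 lever 1.5720066985667798
46 [643.78962263  24.2312597 ] tongue 1.6121894041049791 shaft 1.608506502840386 lever 1.5517829583337412
49 [643.9114906   25.13824766] tongue 1.6290116061382283 shaft 1.6085065028403842 lever 1.5720066985667798
49 [643.9114906   25.13824766] tongue 1.6108009627680562 shaft 1.6085065028403842 lever 1.5517829583337412
```

About 0.055 rad remains to the tongue direction.

Request:
{"api": "carry_out", "payload": {
  "rows": [
    [[0, -0.0025, 0], [0, 0, -0.028], 0.85],
    [[0, -0.0025, 0], [0, 0, -0.028], 0.85],
    [[0, 0, 0], [0, 0, 0], 0.85],
    [[0, 0, 0], [0, 0, 0], 0.85],
    [[0, 0, 0], [0, 0, 0], 0.7],
    [[0, 0, 0], [0, 0, 0], 0.55],
    [[0, 0, 0], [0, 0, 0], 0.5],
    [[0, 0, 0], [0, 0, 0], 0.5]
  ]
}}

```text
t: 46.32
ee_pos: [645.0, -1.5, 71.0]
orientation: [-2.159, -2.282, 0.001]
ft_force: [-0.4, 0.3, -0.6]
width: 41.9
```

Request:
{"api": "carry_out", "payload": {
  "rows": [
    [[0, 0, -0.015], [0, 0, 0], 0.5],
    [[0, 0, -0.03], [0, 0, 0], 0.5],
    [[0, 0, -0.04], [0, 0, 0], 0.5],
    [[0, 0, -0.03], [0, 0, 0], 0.5],
    [[0, 0, 0], [0, 0, 0], 0.5],
    [[0, 0, 0], [0, 0, 0], 0.5],
    [[0, 0, 0], [0, 0, 0], 0.5]
  ]
}}

```text
t: 46.9
ee_pos: [644.6, -1.3, 185.6]
orientation: [-2.158, -2.282, 0.001]
ft_force: [-0.2, 0.8, -0.6]
width: 43.9
```

Run:
```python
from h import *
plan(500,150,200)
c,b=snap('wrist','w20.png')
np.save('c20.npy',np.hstack([c[0],c[1],c[2][:,None]]))
cv2.imwrite('pics/w20b.png',b)
```

```text
t 46.9 pos [644.6  -1.3 185.6] jaw 0.056 q6 -0.08 tilt [-0.001 -0.   ] shift mm [ 159.1 -135.9  -14.3] xy rows 6.0 w 43.9
```

View pics/w20.png

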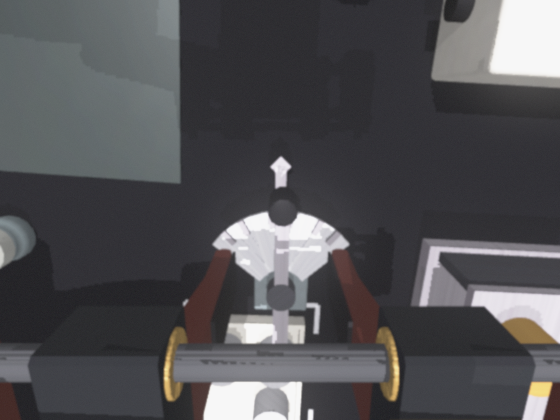

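Knob (283,208), pivot (281,297) and tongue tip (281,166) are in line, so the lever stands in the marked notch. I withdraw the arm for the final check.

Request:
{"api": "carry_out", "payload": {
  "rows": [
    [[0.026, -0.0225, -0.005], [0, 0, 0], 0.5],
    [[0.026, -0.0225, -0.005], [0, 0, 0], 0.5],
    [[0.026, -0.0225, -0.005], [0, 0, 0], 0.5],
    [[0.026, -0.0225, 0], [0, 0, 0], 0.5],
    [[0.026, -0.0225, 0], [0, 0, 0], 0.5],
    [[0.026, -0.0225, 0], [0, 0, 0], 0.5],
    [[0.026, -0.0225, 0], [0, 0, 0], 0.5],
    [[0.026, -0.0225, 0], [0, 0, 0], 0.5],
    [[0, 0, 0], [0, 0, 0], 0.5],
    [[0, 0, 0], [0, 0, 0], 0.5],
    [[0, 0, 0], [0, 0, 0], 0.5]
  ]
}}

```text
t: 47.87
ee_pos: [453.5, 196.2, 200.3]
orientation: [-2.157, -2.283, 0.002]
ft_force: [0.6, 0.2, 0.1]
width: 44.0
```

Run:
```python
from h import *
plan(500,150,200)
c,b=snap('top','t21.png')
cv2.imwrite('pics/t21.png',cv2.resize(b[130:300,110:390],None,fx=2.8,fy=2.8,interpolation=2))
cv2.imwrite('pics/t22.png',cv2.resize(b[135:260,245:400],None,fx=4.7,fy=4.7,interpolation=2))
m=(b.min(2)>150).astype('uint8')[150:235,305:372]
c2,b2=snap('scene','s21.png')
cv2.imwrite('pics/s21.png',cv2.resize(b2[140:310,150:460],None,fx=2.5,fy=2.5,interpolation=2))
```

```text
t 47.87 pos [453.5 196.2 200.3] jaw 0.057 q6 0.33 tilt [-0.001 -0.001] shift mm [-48.8  43.8   0.3] xy rows 2.0 w 44.0
```

View pics/t21.png

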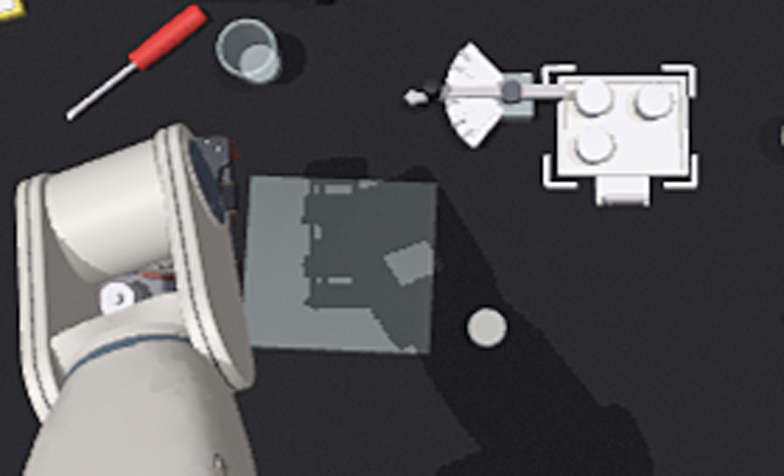

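View pics/t22.png

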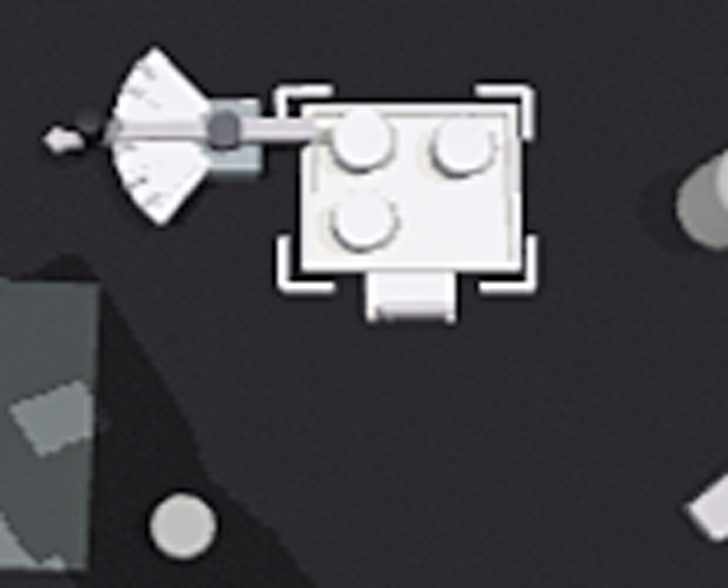

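View pics/s21.png

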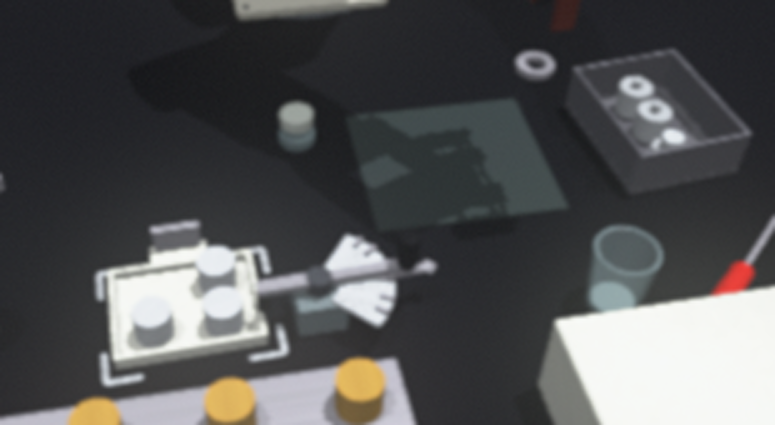

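Final views: the tray (302..522 by 103..271 in the crop) is centred inside the marks (277..537 by 88..292). Three specimens stand upright in it, all three rejects are in the bin, and the lever is on the tongue. Handing in.

Run:
```python
from h import *
c=cam('top');f=lambda q,z:ray(c,q[0]/4.7+245,q[1]/4.7+135,z)[:2]
tr=np.mean([f(q,16) for q in[(302,103),(522,106),(302,271),(522,271)]],0);mk=np.mean([f(q,0) for q in[(275,88),(533,88),(278,292),(536,292)]],0)
print(tr,mk,tr-mk)
p=f((224,129),62);k=f((90,120),97);t=f((48,139),49);print(np.arctan2(*(k-p)[::-1]),np.arctan2(*(t-p)[::-1]))
tl=f((308,130),59);print('bar',np.arctan2(*(p-tl)[::-1]))
from workcell import close_job
print(close_job())
```

```text
[ 618.29783243 -225.60333135] [ 619.74987384 -223.06169433] [-1.45204141 -2.54163702]
1.6125478646251683 1.6289976257825833
bar 1.5939814051174497
the job is handed in; nothing more can be done
None
```

I sorted all six specimens, slid the carrier into the station, set the lever in the marked notch, and handed the job in at about 48 s. It gave no verdict.

- **Sorting:** Three sound specimens stand upright in the carrier. Both stub rejects and the neck reject are in the bin.
- **Carrier:** I held it by the push plate and slid it flat along the bench. The last top view puts the tray centre about 3 mm from the spot, about (-1.5, -2.5) mm. The earlier wrist view showed gaps of 6 mm and 11 mm to one corner mark where 10 mm is ideal, which suggests about 4 mm off. The tray looks square in all views.
- **Lever:** In the last top view it stands within about 0.02 to 0.035 rad of the index tongue. The allowance is 0.08 rad.
- **Other objects:** The jar, beaker, driver and ring look unmoved in the last views. The wash bottle and gauge block were only partly in the cropped pictures, and no move came near them. I saw no knocked object.

No check failed. My first top-view estimate of the bin centre was about 10 mm off the wrist view, so I used the wrist value for dropping the rejects.

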